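# Lay out the sharpening stones from the stack

### The job

The sharpening kit has been piled up on the jeweller's bench: lay it out. Set the little red-lidded tin in the middle of the round green pad, the blue stone flat in the short blue-lined tray, and the big grey stone flat in the long black-lined tray, with the white dressing stone lying centred and lengthways on top of the grey stone again. Set everything down gently, tip nothing over, and leave the hammer, the flask and the red box where they are.

Things in the scene. Friction and masses are not known exactly. Their poses are not given: they have to be found in the camera images.
- grey_stone: Dark grey whetstone, a block 160 x 60 x 28 mm (x, y, z), 0.5 to 0.75 kg, lying on the bench as the bottom of the stack. Origin: centre of its underside; x along its length, z up; either end may lead. Loose.
- blue_stone: Blue whetstone, a block 120 x 52 x 24 mm, 0.25 to 0.4 kg; at the start it lies on the grey stone, within about 10 mm of its centre and nearly parallel. Origin: centre of its underside; x along its length, z up; either end may lead. Loose.
- white_stone: White dressing stone, a block 80 x 44 x 20 mm, 0.11 to 0.18 kg; at the start it lies on the blue stone, nearly centred and parallel. Origin: centre of its underside; x along its length, z up; either end may lead. Loose.
- tin: Small round parts tin, 36 mm in diameter and 22 mm high, aluminium below with a red lid, 0.04 to 0.07 kg; at the start it stands on the white stone, the top of the stack. Origin: centre of its underside, z up. Loose.
- long_tray: Long dark wooden tray with a black lining, fixed to the bench, 188 x 88 mm outside. Inner floor 172 x 72 mm, 6 mm above the bench; rim 8 mm thick, its top 13 mm above the bench. Origin: centre of its underside (on the bench); x along its length, z up. Place of the grey stone.
- short_tray: Short dark wooden tray with a light blue lining, fixed to the bench, 148 x 80 mm outside. Inner floor 132 x 64 mm, 6 mm above the bench; rim 8 mm thick, its top 13 mm above the bench. Origin: centre of its underside (on the bench); x along its length, z up. Place of the blue stone.
- pad: Round dark green rubber pad, 80 mm in diameter, 4 mm thick, fixed to the bench. Origin: centre of its underside (on the bench). Place of the tin.
- hammer: Bystander: a hammer about 260 mm long lying loose on the far side of the bench, across it. Leave it.
- flask: Bystander: a dark blue upright flask, 68 mm in diameter and 140 mm high, loose, at the far left. Origin: centre of its underside. Leave it.
- red_box: Bystander: a small open red plastic box, 90 x 70 x 35 mm, loose, at the right. Origin: centre of its underside. Leave it.
Mind the look-alikes: they are no part of the job. There is more than one size of the blue_stone; the one meant has the size given above. There is more than one size of the grey_stone; the job needs the larger.

How it is judged:
By the outcome, as a careful person would: the job done as asked, in the order asked, and still so for the second after the job is handed in, with the robot touching nothing.
It also fails if it takes over 128 s, if anything falls off the work surface, if the arm or the gripper's body presses on something with over 40 N, if the wrist force passes 120 N, or if a joint passes its speed limit or range.

### The arm

A 7-joint arm with a two-finger parallel gripper is mounted at the origin on the work surface. World frame = base frame: x ahead of the robot, y to its left, z up, the work surface at z = 0. Lengths are in m, angles in rad, forces in N, time in s.
With the tool pointing down it reaches from about 0.4 to 0.85 m from the base axis. Payload 10.4 kg.
Tool frame: the origin (TCP) lies midway between the tips of the shut fingers; the grasp point (between the pads) lies 19 mm behind it; z points along the fingers, y is the line along which they close (so a half turn about z gives the same grasp; the last joint's range is limited). The gripper opens to 87 mm and grips with 3 to 60 N. Pads are 19 mm wide; open, the fingers measure 117 mm over their backs; the gripper's body (75 mm by 190 mm) begins 51 mm behind the grasp point.
Start: joints at [-0.023, 0.332, -0.065, 1.46, 0.022, 1.35, -0.088], TCP at [0.625, 0, 0.223] pointing down, gripper open.
Joint ranges: [-2.6, 2.6], [-0.5, 2.12], [-1.47, 1.34], [0.16, 2.42], [-1.27, 4.41], [0.06, 2.06], [-2.6, 2.6]. Speed limits (rad/s): [2.22, 2.22, 2.79, 2.79, 3.14, 3.14, 3.14].

### API

Orientations are given as a unit quaternion [w, x, y, z].
In Python, from plant import observe, eyes, ctrl gives the robot as it stands. The module is installed in compiled form; this text tells all that it offers.
- The arm moves only by the tool servo_tool, never from a script. Its argument "commands" is a list of rows, each an object with "xyz": the shift along the tool's x, y, z normalised to -1 to 1, where 1 is 0.25 m, a list of three; "turn": the turn, a rotation vector about the tool's x, y, z normalised to -1 to 1, where 1 is 180 degrees, a list of three; "jaw": the closure, from -1 (fully open) to 1 (shut). A call has exactly 8 rows; each row is the pose to reach, as a shift and turn from the pose commanded when the call began, along the tool's axes at that moment, turning the shorter way round; what a row does not reach only later rows make up. A row lasts 1/8 s, in which the tool goes at most 62.5 mm and 10.7 degrees, less where a joint would pass 70% of its speed; a pose out of reach is approached as far as the arm can. A call with a number of a shift or a turn outside -1 to 1 is refused whole. A call with a gripper value outside its range is refused whole. The fingers move at their own pace and stop on an object; the grip force is fixed at half the most. Time passes only in rows, so rows that repeat a pose let the fingers close, or fill a call up. It gives the time, the measured TCP pose, the force, the opening and the grip force at its end, in the units of the state.
- observe(): the state, without advancing time (a new reading comes with each control period).
- eyes.grab_frame(name): name is "scene" or "side" or "wrist"; returns a dict with "img" (420x560x3 uint8, red, green, blue), "camera_matrix" (3x3 intrinsics, pixels), "k1" (the pictures are not rectified: a ray, as slopes to the right and down, at radius r is drawn at 1 + k1 r^2 times it, then the intrinsics apply), "R" (3x3) and "t" (3): a world point X has camera coordinates R X + t; the wrist camera has in their place "T_tool_cam" (4x4, takes a point from camera to tool coordinates, whose origin is the TCP and whose axes are the flange's). Camera axes: x right, y down, z forward; pixel columns grow to the right and rows downward; lengths in m; the calibration is good to about 2 mm. A picture is of the moment at which its call begins: read the wrist's pose just before it. There is no depth.
- ctrl.job_done(): hands the job in; it is judged then, once.
The state is a dict: "t": time; "joints": joint angles; "dq": joint speeds; "tau": joint torques, N m; "position": TCP position; "tool_rot": TCP orientation; "contact_force": force on the tool from outside, world axes, zero at the start; "wrist_torque": the same for the moment, N m; "gripper_width": opening from 0.0 (shut) to 1.0 (fully open); "grip_force": force on a finger pad.
Only numpy, scipy, OpenCV 4.12 (cv2) and the standard library are available. Lean on these libraries where they do the work, as an engineer would, in place of code of your own. Each camera call takes 0.05 s, during which the arm holds its last target. There are 200 camera calls.

## Working session

There is one attempt and no reset: what is moved stays moved. The work goes in short steps, Python scripts to look and compute and a tool call to move; the robot and the scene stay as the last step left them, time stands still between calls to the robot, and variables do not carry over. Pictures are saved under pics/ and viewed, at most 14 in all, crops included, and the job is handed in when it is done.

Besides the shell and the picture viewer there is one more tool, called after ">>>" by a JSON object that holds its "api" and its "payload", one argument or row to a line. servo_tool: Moves the arm, as the interface text tells. Its arguments: {"type":"object","properties":{"commands":{"type":"array"}},"required":["commands"]}

```bash
mkdir -p pics; python3 - <<'E'
from plant import observe,eyes
import cv2,pickle
o=observe();print(o)
fs={}
for n in("scene","side","wrist"):
    f=eyes.grab_frame(n);fs[n]=f;cv2.imwrite(f"pics/{n}0.png",f["img"][:,:,::-1])
    print(n,{k:v for k,v in f.items() if k!="img"})
pickle.dump((o,fs),open("f0.pkl","wb"))
E
```

```text
{'t': 0.0, 'joints': array([-0.02259592,  0.33290695, -0.06469021,  1.46091217,  0.02162437,
        1.34992427, -0.08851482]), 'dq': array([ 1.28948136e-03, -1.03179396e-03, -2.25585194e-03, -6.02600570e-04,
       -6.66199512e-04, -3.67786550e-05, -1.08899975e-05]), 'tau': array([-1.20520472e-04, -6.23245955e+01,  2.44190963e-02, -3.89891267e+01,
       -6.13984605e-02,  3.97891912e-02,  1.87085252e-04]), 'position': array([ 6.24616085e-01, -2.27999998e-05,  2.21745949e-01]), 'tool_rot': array([-4.80067678e-04,  7.07107449e-01,  7.07105739e-01, -5.46304280e-04]), 'contact_force': array([-0.01194487, -0.22710029,  0.24365765]), 'wrist_torque': array([-0.00599522,  0.0494575 , -0.00754268]), 'grip_force': 0.0, 'gripper_width': 0.9983596901846007}
scene {'camera_matrix': array([[445.89044198,   0.        , 283.72155137],
       [  0.        , 445.89044198, 205.39694283],
       [  0.        ,   0.        ,   1.        ]]), 'k1': 0.028353151100895035, 'R': array([[-0.72102455,  0.69287874, -0.00653044],
       [ 0.57902756,  0.59731837, -0.55492148],
       [-0.38059255, -0.40389331, -
[... 341 characters left out ...]
022965, -0.19226068, -0.82576773],
       [ 0.77879545,  0.2745673 , -0.56399508]]), 't': array([-0.21110738,  0.36881169,  1.36748573])}
wrist {'camera_matrix': array([[304.96854009,   0.        , 274.16105559],
       [  0.        , 304.96854009, 208.91253826],
       [  0.        ,   0.        ,   1.        ]]), 'k1': -0.05241720738343897, 'T_tool_cam': array([[-8.25250844e-06, -9.69010619e-01, -2.47019070e-01,
         6.72745500e-02],
       [ 9.99999706e-01, -1.97560879e-04,  7.41586807e-04,
        -8.79893941e-05],
       [-7.67406796e-04, -2.47018991e-01,  9.69010335e-01,
        -1.61763503e-01],
       [ 0.00000000e+00,  0.00000000e+00,  0.00000000e+00,
         1.00000000e+00]])}
```

View pics/scene0.png

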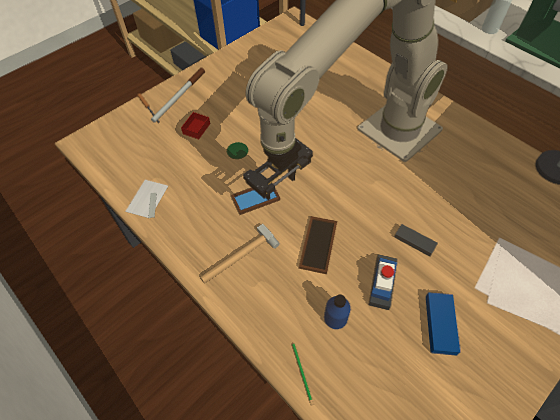

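View pics/side0.png

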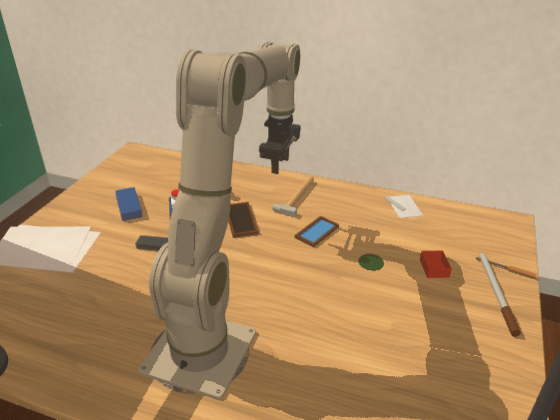

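View pics/wrist0.png

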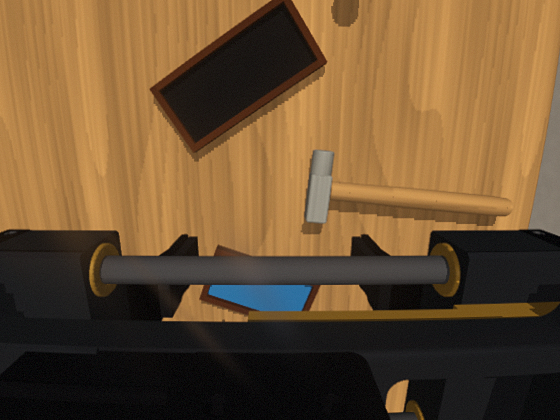

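```bash
cat >h.py <<'E'
import numpy as np,cv2,pickle
from scipy.spatial.transform import Rotation as Ro
def rot(o): q=o["tool_rot"];return Ro.from_quat([q[1],q[2],q[3],q[0]])
def cam(f,o):
    if "R" in f: return f["R"],f["t"]
    T=f["T_tool_cam"];Rt=rot(o).as_matrix();Rc=Rt@T[:3,:3];c=Rt@T[:3,3]+o["position"]
    return Rc.T,-Rc.T@c
def dist(f): return np.array([f["k1"],0,0,0,0.])
def pix(f,o,X):   # world->pixel
    R,t=cam(f,o);return cv2.projectPoints(np.float64(X).reshape(-1,3),cv2.Rodrigues(R)[0],t,f["camera_matrix"],dist(f))[0][:,0]
def world(f,o,uv,z): # pixel -> world at height z
    R,t=cam(f,o);n=cv2.undistortPoints(np.float64(uv).reshape(-1,1,2),f["camera_matrix"],dist(f))[:,0]
    d=np.c_[n,np.ones(len(n))]@R;c=-R.T@t
    return c+d*((z-c[2])/d[:,2])[:,None]
def ortho(f,o,z,cx,cy,half,res): # top-down map: col=+x... row=-y
    n=int(2*half/res);u,v=np.meshgrid(np.arange(n),np.arange(n))
    X=np.stack([cx-half+u*res,cy+half-v*res,np.full(u.shape,z)],-1)
    m=pix(f,o,X).reshape(n,n,2).astype(np.float32)
    return cv2.remap(f["img"],m[...,0],m[...,1],cv2.INTER_LINEAR)
def rect(mask,cx,cy,half,res): # largest blob -> centre, long-axis angle, sizes
    c=max(cv2.findContours(mask.astype(np.uint8),0,2)[0],key=cv2.contourArea)
    p=cv2.boxPoints(cv2.minAreaRect(c));w=np.c_[cx-half+p[:,0]*res,cy+half-p[:,1]*res]
    a,b=w[1]-w[0],w[2]-w[1];l=a if np.hypot(*a)>np.hypot(*b) else b
    return w.mean(0),np.degrees(np.arctan2(l[1],l[0]))%180,sorted([np.hypot(*a),np.hypot(*b)])
def go(o,p,yaw=None): # command numbers: tool y axis to point along yaw (deg, mod 180), tool down
    Rm=rot(o)
    d=Rm.inv().apply(np.array(p)-o["position"])/.25
    r=[0,0,0]
    if yaw is None:
        y=Rm.as_matrix()[:,1];yaw=np.degrees(np.arctan2(y[1],y[0]))
    for k in (0,180):
        a=np.radians(yaw+k);y=np.array([np.cos(a),np.sin(a),0]);z=np.array([0,0,-1.])
        R=Ro.from_matrix(np.c_[np.cross(y,z),y,z]);rv=(Rm.inv()*R).as_rotvec()/np.pi
        print("xyz",d.round(4),"turn",rv.round(4))
E
python3 - <<'E'
from h import *
o,fs=pickle.load(open("f0.pkl","rb"));f=fs["scene"]
for n,uv,z in [("tin",(388,271),.094),("stack",(383,281),.05),("long",(318,244),.01),("short",(257,198),.01),("pad",(237,150),.004),("flask",(337,320),0),("box",(195,125),.0),("hammer",(266,236),.02),("greydecoy",(415,240),.02),("bluedecoy",(442,322),.03)]:
    print(n,world(f,o,uv,z)[0].round(3))
i=f["img"][125:345,195:475];cv2.imwrite("pics/s1.png",cv2.resize(i,None,fx=2.7,fy=2.7,interpolation=cv2.INTER_CUBIC)[:,:,::-1])
go(o,[.62,.28,.3])
E
```

```text
tin [0.541 0.359 0.094]
stack [0.554 0.361 0.05 ]
long [0.584 0.133 0.01 ]
short [ 0.604 -0.133  0.01 ]
pad [ 0.511 -0.347  0.004]
flask [0.72  0.339 0.   ]
box [ 0.543 -0.557  0.   ]
hammer [0.686 0.001 0.02 ]
greydecoy [0.359 0.338 0.02 ]
bluedecoy [0.523 0.549 0.03 ]
xyz [ 1.1201 -0.0189 -0.3131] turn [-0.0005  0.      0.    ]
xyz [ 1.1201 -0.0189 -0.3131] turn [-0.e+00 -7.e-04 -1.e+00]
```

View pics/s1.png

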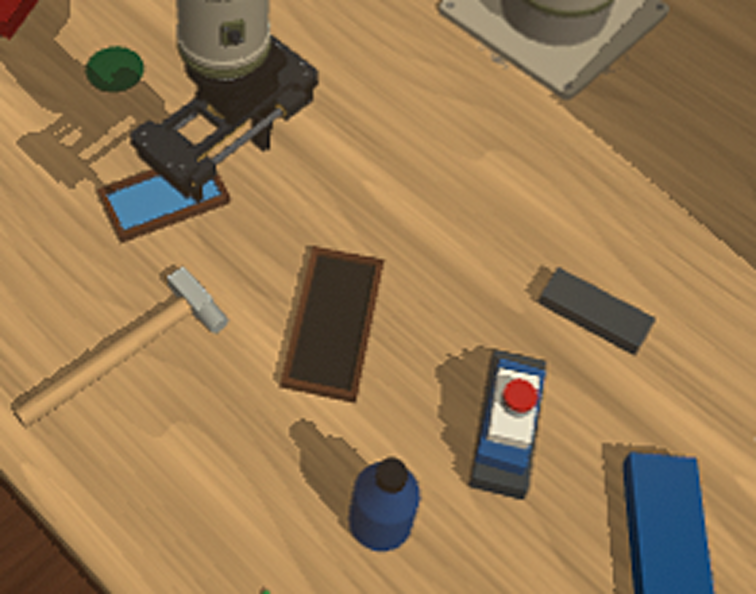

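The crop shows the stack at (515,420) with the tin on top at (520,395). The long tray is at (330,323) and the short tray at (160,200). The pad is at (115,68), and the flask is next to the stack at (385,505).

>>> {"api": "servo_tool", "payload": {
  "commands": [
    {"xyz":[0.2,-0.05,-0.32],"turn":[0,0,0],"jaw":-1},
    {"xyz":[0.4,-0.1,-0.32],"turn":[0,0,0],"jaw":-1},
    {"xyz":[0.6,-0.15,-0.32],"turn":[0,0,0],"jaw":-1},
    {"xyz":[0.8,-0.2,-0.32],"turn":[0,0,0],"jaw":-1},
    {"xyz":[1,-0.2,-0.32],"turn":[0,0,0],"jaw":-1},
    {"xyz":[1,-0.2,-0.32],"turn":[0,0,0],"jaw":-1},
    {"xyz":[1,-0.2,-0.32],"turn":[0,0,0],"jaw":-1},
    {"xyz":[1,-0.2,-0.32],"turn":[0,0,0],"jaw":-1}
  ]
}}

```text
t: 1.15
position: [0.5755, 0.2484, 0.3026]
tool_rot: [0.0, 0.708, 0.706, -0.0]
contact_force: [-0.3, -0.2, -0.4]
gripper_width: 1.002
grip_force: 0.0
```

```bash
python3 - <<'E'
from h import *
from plant import observe,eyes
o=observe();f=eyes.grab_frame("wrist");pickle.dump((o,f),open("f1.pkl","wb"))
cv2.imwrite("pics/w1.png",f["img"][:,:,::-1]);print(o["position"],o["dq"])
print(pix(f,o,[.541,.359,.094]))
E
```

```text
[0.57553606 0.24836989 0.3025614 ] [ 3.07789919e-03 -1.67293900e-03 -1.34994947e-03 -1.30450869e-03
 -1.82900466e-03 -7.62797194e-05 -1.04975082e-03]
[[243.71085003  92.87827318]]
```

View pics/w1.png

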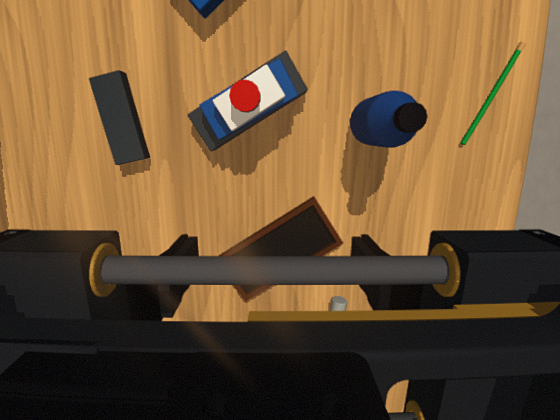

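The tin is at (245,96), on white, blue and grey stones at about 30°. The flask is at (395,118), and the long tray is partly visible below.

```bash
python3 - <<'E'
from h import *
o,f=pickle.load(open("f1.pkl","rb"))
cx,cy,h,r=.55,.36,.12,.0005
def hsv(z): return cv2.cvtColor(ortho(f,o,z,cx,cy,h,r),cv2.COLOR_RGB2HSV)
x=hsv(.094);m=(x[...,1]>150)&((x[...,0]<8)|(x[...,0]>172));print("tin",rect(m,cx,cy,h,r))
k=np.ones((5,5),np.uint8)
x=hsv(.072);m=(x[...,1]<60)&(x[...,2]>130);R=rect(m,cx,cy,h,r);print("white",R)
x=hsv(.052);m=(x[...,0]>95)&(x[...,0]<125)&(x[...,1]>120);m=cv2.morphologyEx(m.astype(np.uint8),2,k);print("blue",rect(m,cx,cy,h,r))
def near(m): return m
x=hsv(.028);yy,xx=np.mgrid[:480,:480];m=((x[...,0]>85)|(x[...,1]<70));m=cv2.morphologyEx(m.astype(np.uint8),2,np.ones((9,9),np.uint8));print("grey(all)",rect(m,cx,cy,h,r))
go(o,[.541,.359,.15],112)
E
```

```text
tin (array([0.54186535, 0.3560769 ], dtype=float32), np.float32(168.69005), [np.float32(0.034810588), np.float32(0.03481063)])
white (array([0.5443891 , 0.35606274], dtype=float32), np.float32(31.74279), [np.float32(0.04389028), np.float32(0.08025647)])
blue (array([0.49851722, 0.33181676], dtype=float32), np.float32(118.99599), [np.float32(0.0201065), np.float32(0.050845858)])
grey(all) (array([0.53798234, 0.3556976 ], dtype=float32), np.float32(30.767412), [np.float32(0.061684225), np.float32(0.15777045)])
xyz [ 0.4426 -0.1393  0.6099] turn [-1.000e-04  2.000e-04 -6.229e-01]
xyz [ 0.4426 -0.1393  0.6099] turn [2.000e-04 1.000e-04 3.771e-01]
```

>>> {"api": "servo_tool", "payload": {
  "commands": [
    {"xyz":[0.15,-0.05,0.1],"turn":[0,0,0.055],"jaw":-1},
    {"xyz":[0.3,-0.1,0.2],"turn":[0,0,0.11],"jaw":-1},
    {"xyz":[0.431,-0.134,0.35],"turn":[0,0,0.165],"jaw":-1},
    {"xyz":[0.431,-0.134,0.5],"turn":[0,0,0.22],"jaw":-1},
    {"xyz":[0.431,-0.134,0.61],"turn":[0,0,0.275],"jaw":-1},
    {"xyz":[0.431,-0.134,0.61],"turn":[0,0,0.324],"jaw":-1},
    {"xyz":[0.431,-0.134,0.61],"turn":[0,0,0.324],"jaw":-1},
    {"xyz":[0.431,-0.134,0.61],"turn":[0,0,0.324],"jaw":-1}
  ]
}}

```text
t: 2.2
position: [0.542, 0.3575, 0.1507]
tool_rot: [-0.0, 0.962, 0.274, 0.001]
contact_force: [-0.2, 0.4, -0.2]
gripper_width: 0.995
grip_force: 0.0
```

```bash
python3 - <<'E'
from h import *
from plant import observe,eyes
o=observe();f=eyes.grab_frame("side");print(o["position"],o["joints"])
go(o,[.5419,.3561,.0745],121.7)
E
```

```text
[0.54203517 0.35752085 0.15073185] [-0.57626226  0.43009602 -0.10260183  1.48066951  0.04549686  1.23199328
 -1.69983245]
xyz [-0.0038  0.0045  0.3049] turn [ 6.000e-04  0.000e+00 -9.993e-01]
xyz [-0.0038  0.0045  0.3049] turn [ 0.     -0.0004  0.0007]
```

>>> {"api": "servo_tool", "payload": {
  "commands": [
    {"xyz":[-0.004,0.004,0.1],"turn":[0,0,0],"jaw":-1},
    {"xyz":[-0.004,0.004,0.2],"turn":[0,0,0],"jaw":-1},
    {"xyz":[-0.004,0.004,0.27],"turn":[0,0,0],"jaw":-1},
    {"xyz":[-0.004,0.004,0.305],"turn":[0,0,0],"jaw":-1},
    {"xyz":[-0.004,0.004,0.305],"turn":[0,0,0],"jaw":-1},
    {"xyz":[-0.004,0.004,0.305],"turn":[0,0,0],"jaw":1},
    {"xyz":[-0.004,0.004,0.305],"turn":[0,0,0],"jaw":1},
    {"xyz":[-0.004,0.004,0.305],"turn":[0,0,0],"jaw":1}
  ]
}}

```text
t: 3.25
position: [0.5414, 0.3565, 0.0743]
tool_rot: [-0.0, 0.962, 0.273, 0.0]
contact_force: [0.1, -0.3, 0.0]
gripper_width: 0.744
grip_force: 0.0
```

>>> {"api": "servo_tool", "payload": {
  "commands": [
    {"xyz":[0,0,0],"turn":[0,0,0],"jaw":1},
    {"xyz":[0,0,0],"turn":[0,0,0],"jaw":1},
    {"xyz":[0,0,0],"turn":[0,0,0],"jaw":1},
    {"xyz":[0,0,0],"turn":[0,0,0],"jaw":1},
    {"xyz":[0,0,0],"turn":[0,0,0],"jaw":1},
    {"xyz":[0,0,0],"turn":[0,0,0],"jaw":1},
    {"xyz":[0,0,-0.05],"turn":[0,0,0],"jaw":1},
    {"xyz":[0,0,-0.1],"turn":[0,0,0],"jaw":1}
  ]
}}

```text
t: 4.25
position: [0.5414, 0.3565, 0.1]
tool_rot: [-0.0, 0.962, 0.273, 0.0]
contact_force: [0.2, -0.1, -1.0]
gripper_width: 0.406
grip_force: 30.0
```

```bash
python3 - <<'E'
from h import *
from plant import observe,eyes
o=observe();print(o["position"],o["gripper_width"],o["grip_force"])
go(o,[.57,.16,.25],0)
go(o,[.51,-.22,.25],0)
E
```

```text
[0.54135192 0.3564824  0.09995609] 0.40576655448611326 29.999923557043076
xyz [-0.3149  0.729  -0.6003] turn [ 1.00e-04 -1.00e-04 -3.24e-01]
xyz [-0.3149  0.729  -0.6003] turn [-2.00e-04 -1.00e-04  6.76e-01]
xyz [-1.3174  1.8965 -0.6008] turn [ 1.00e-04 -1.00e-04 -3.24e-01]
xyz [-1.3174  1.8965 -0.6008] turn [-2.00e-04 -1.00e-04  6.76e-01]
```

>>> {"api": "servo_tool", "payload": {
  "commands": [
    {"xyz":[0,0,-0.2],"turn":[0,0,0],"jaw":1},
    {"xyz":[-0.05,0.06,-0.38],"turn":[0,0,0],"jaw":1},
    {"xyz":[-0.18,0.21,-0.5],"turn":[0,0,0],"jaw":1},
    {"xyz":[-0.32,0.38,-0.6],"turn":[0,0,0],"jaw":1},
    {"xyz":[-0.46,0.55,-0.7],"turn":[0,0,0],"jaw":1},
    {"xyz":[-0.6,0.71,-0.8],"turn":[0,0,0],"jaw":1},
    {"xyz":[-0.724,0.852,-0.8],"turn":[0,0,0],"jaw":1},
    {"xyz":[-0.724,0.852,-0.8],"turn":[0,0,0],"jaw":1}
  ]
}}

```text
t: 5.25
position: [0.4991, 0.0761, 0.3007]
tool_rot: [0.0, 0.963, 0.27, 0.001]
contact_force: [-0.2, 0.7, 0.1]
gripper_width: 0.409
grip_force: 30.0
```

```bash
cat >snap.py <<'E'
import sys
from h import *
from plant import observe,eyes
o=observe();f=eyes.grab_frame(sys.argv[2] if len(sys.argv)>2 else "wrist");pickle.dump((o,f),open(sys.argv[1]+".pkl","wb"))
cv2.imwrite("pics/"+sys.argv[1]+".png",f["img"][:,:,::-1]);print(o["position"],abs(o["dq"]).max(),o["gripper_width"],o["grip_force"])
E
python3 snap.py long
```

```text
[0.4990862  0.0760661  0.30069037] 0.06691868407691677 0.4086467815469454 29.99963030219078
```

>>> {"api": "servo_tool", "payload": {
  "commands": [
    {"xyz":[-0.07,0.14,0],"turn":[0,0,0],"jaw":1},
    {"xyz":[-0.16,0.31,0],"turn":[0,0,0],"jaw":1},
    {"xyz":[-0.25,0.48,0],"turn":[0,0,0],"jaw":1},
    {"xyz":[-0.34,0.66,0],"turn":[0,0,0],"jaw":1},
    {"xyz":[-0.43,0.83,0],"turn":[0,0,0],"jaw":1},
    {"xyz":[-0.49,0.948,0],"turn":[0,0,0],"jaw":1},
    {"xyz":[-0.49,0.948,0],"turn":[0,0,0],"jaw":1},
    {"xyz":[-0.49,0.948,0],"turn":[0,0,0],"jaw":1}
  ]
}}

```text
t: 6.3
position: [0.5199, -0.184, 0.2988]
tool_rot: [-0.0, 0.962, 0.274, 0.0]
contact_force: [0.1, 0.8, -0.7]
gripper_width: 0.401
grip_force: 30.0
```

```bash
python3 snap.py short
```

```text
[ 0.51990695 -0.18402713  0.29878402] 0.00843260976551462 0.40090391979002876 30.00008314847946
```

>>> {"api": "servo_tool", "payload": {
  "commands": [
    {"xyz":[-0.14,0.1,0],"turn":[0,0,0],"jaw":1},
    {"xyz":[-0.3,0.2,0],"turn":[0,0,0],"jaw":1},
    {"xyz":[-0.46,0.32,0],"turn":[0,0,0],"jaw":1},
    {"xyz":[-0.62,0.43,0],"turn":[0,0,0],"jaw":1},
    {"xyz":[-0.77,0.53,0],"turn":[0,0,0],"jaw":1},
    {"xyz":[-0.77,0.53,0],"turn":[0,0,0],"jaw":1},
    {"xyz":[-0.77,0.53,0],"turn":[0,0,0],"jaw":1},
    {"xyz":[-0.77,0.53,0],"turn":[0,0,0],"jaw":1}
  ]
}}

```text
t: 7.35
position: [0.4264, -0.398, 0.2988]
tool_rot: [-0.0, 0.962, 0.274, 0.0]
contact_force: [-0.1, 0.4, -0.7]
gripper_width: 0.405
grip_force: 30.0
```

```bash
python3 snap.py pad; python3 - <<'E'
from h import *
ims=[cv2.resize(cv2.imread(f"pics/{n}.png")[:300],(400,214)) for n in("long","short","pad")]
ims.append(np.zeros_like(ims[0]));cv2.imwrite("pics/m.png",np.vstack([np.hstack(ims[:2]),np.hstack(ims[2:])]))
E
```

```text
[ 0.42637765 -0.39804272  0.29879737] 0.008439072808576708 0.4053536107499957 30.000000447034836
```

View pics/m.png

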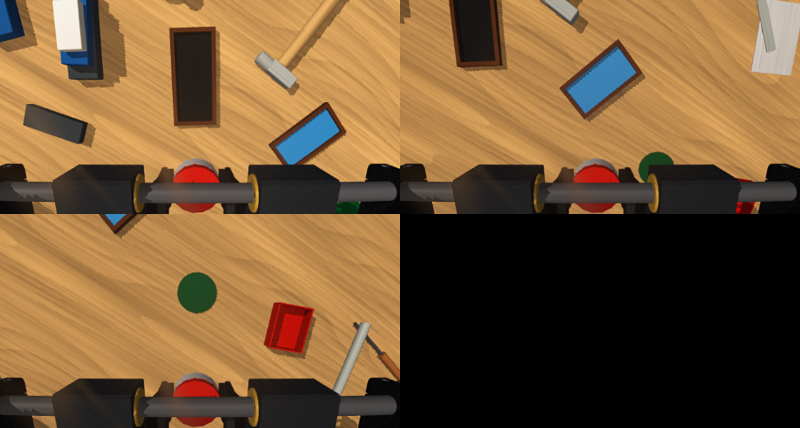

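The montage shows the long tray at about (193,76), top left; the short tray at (600,80), top right; and the pad at (197,292), bottom. The tin is held.

```bash
cat >>h.py <<'E'
def hsvo(f,o,z,cx,cy,h,r): return cv2.cvtColor(ortho(f,o,z,cx,cy,h,r),cv2.COLOR_RGB2HSV)
E
python3 - <<'E'
from h import *
k=np.ones((5,5),np.uint8)
def op(m): return cv2.morphologyEx(m.astype(np.uint8),2,k)
o,f=pickle.load(open("pad.pkl","rb"));a=(.511,-.347,.08,.0005)
x=hsvo(f,o,.004,*a);print("pad",rect(op((x[...,0]>40)&(x[...,0]<90)&(x[...,1]>80)),*a));po=o
o,f=pickle.load(open("short.pkl","rb"));a=(.604,-.133,.11,.0005)
for z in(.013,.006):
    x=hsvo(f,o,z,*a);print("sh lining",z,rect(op((x[...,0]>90)&(x[...,0]<125)&(x[...,1]>100)),*a))
x=hsvo(f,o,.013,*a);cv2.imwrite("pics/o1.png",ortho(f,o,.013,*a)[:,:,::-1])
print("sh out",rect(op(((x[...,0]>90)&(x[...,0]<125)&(x[...,1]>100))|(x[...,2]<110)),*a))
o,f=pickle.load(open("long.pkl","rb"));a=(.584,.133,.12,.0005)
x=hsvo(f,o,.013,*a);print("lo out",rect(op(x[...,2]<110),*a));print("lo in",rect(op(x[...,2]<58),*a))
cv2.imwrite("pics/o2.png",ortho(f,o,.013,*a)[:,:,::-1])
i=[cv2.resize(cv2.imread(f"pics/o{j}.png"),(400,400)) for j in(1,2)];cv2.imwrite("pics/o.png",np.hstack(i))
# stack from this second view
a=(.55,.36,.12,.0005);x=hsvo(f,o,.072,*a);print("white",rect(op((x[...,1]<60)&(x[...,2]>130)),*a))
E
```

```text
pad (array([ 0.51025   , -0.34849998], dtype=float32), np.float32(90.0), [np.float32(0.0765), np.float32(0.07699999)])
sh lining 0.013 (array([ 0.6042206 , -0.14260054], dtype=float32), np.float32(160.14479), [np.float32(0.06318696), np.float32(0.13025369)])
sh lining 0.006 (array([ 0.604717  , -0.14256018], dtype=float32), np.float32(160.18285), [np.float32(0.064108595), np.float32(0.13241252)])
sh out (array([ 0.60308677, -0.14666505], dtype=float32), np.float32(160.09625), [np.float32(0.08813372), np.float32(0.14721645)])
lo out (array([0.5814433 , 0.13031554], dtype=float32), np.float32(32.932228), [np.float32(0.08693581), np.float32(0.18650894)])
lo in (array([0.58177996, 0.1311557 ], dtype=float32), np.float32(32.697273), [np.float32(0.07140933), np.float32(0.17049016)])
white (array([0.5432663, 0.3537237], dtype=float32), np.float32(31.723597), [np.float32(0.043666456), np.float32(0.081479244)])
```

View pics/o.png

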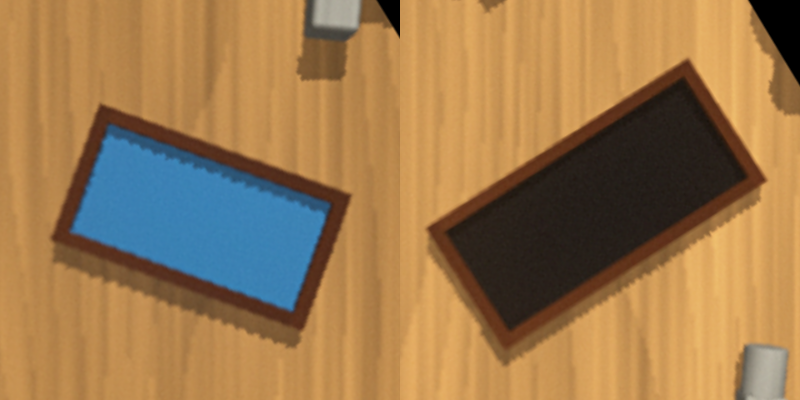

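Short tray: lining centre (0.6045,-0.1426) at 160.1°. Long tray: (0.5816,0.1307) at 32.8°. Pad: (0.5103,-0.3485).

>>> {"api": "servo_tool", "payload": {
  "commands": [
    {"xyz":[0.13,0.003,0.1],"turn":[0,0,0],"jaw":1},
    {"xyz":[0.26,0.006,0.25],"turn":[0,0,0],"jaw":1},
    {"xyz":[0.39,0.008,0.45],"turn":[0,0,0],"jaw":1},
    {"xyz":[0.39,0.008,0.65],"turn":[0,0,0],"jaw":1},
    {"xyz":[0.39,0.008,0.85],"turn":[0,0,0],"jaw":1},
    {"xyz":[0.39,0.008,0.995],"turn":[0,0,0],"jaw":1},
    {"xyz":[0.39,0.008,0.995],"turn":[0,0,0],"jaw":1},
    {"xyz":[0.39,0.008,0.995],"turn":[0,0,0],"jaw":1}
  ]
}}

```text
t: 8.4
position: [0.5102, -0.3505, 0.0518]
tool_rot: [0.001, 0.962, 0.273, 0.001]
contact_force: [0.1, -0.6, 0.1]
gripper_width: 0.403
grip_force: 30.0
```

```bash
python3 - <<'E'
from h import *
from plant import observe
o=observe();print(o["position"],o["gripper_width"]);go(o,[.5103,-.3485,.0068],121.7)
E
```

```text
[ 0.51020703 -0.35046802  0.05184498] 0.4033950934261371
xyz [ 0.0042 -0.0068  0.1802] turn [ 6.000e-04  9.000e-04 -9.999e-01]
xyz [ 0.0042 -0.0068  0.1802] turn [ 0.0006 -0.0004  0.0001]
```

>>> {"api": "servo_tool", "payload": {
  "commands": [
    {"xyz":[0.004,-0.007,0.09],"turn":[0,0,0],"jaw":1},
    {"xyz":[0.004,-0.007,0.15],"turn":[0,0,0],"jaw":1},
    {"xyz":[0.004,-0.007,0.168],"turn":[0,0,0],"jaw":1},
    {"xyz":[0.004,-0.007,0.174],"turn":[0,0,0],"jaw":1},
    {"xyz":[0.004,-0.007,0.177],"turn":[0,0,0],"jaw":1},
    {"xyz":[0.004,-0.007,0.18],"turn":[0,0,0],"jaw":1},
    {"xyz":[0.004,-0.007,0.18],"turn":[0,0,0],"jaw":1},
    {"xyz":[0.004,-0.007,0.18],"turn":[0,0,0],"jaw":1}
  ]
}}

```text
t: 9.4
position: [0.5093, -0.3485, 0.0058]
tool_rot: [0.0, 0.962, 0.273, 0.0]
contact_force: [-2.1, 1.2, 6.1]
gripper_width: 0.405
grip_force: 30.0
```

>>> {"api": "servo_tool", "payload": {
  "commands": [
    {"xyz":[0,0,0],"turn":[0,0,0],"jaw":0.1},
    {"xyz":[0,0,0],"turn":[0,0,0],"jaw":-1},
    {"xyz":[0,0,0],"turn":[0,0,0],"jaw":-1},
    {"xyz":[0,0,0],"turn":[0,0,0],"jaw":-1},
    {"xyz":[0,0,-0.05],"turn":[0,0,0],"jaw":-1},
    {"xyz":[0,0,-0.2],"turn":[0,0,0],"jaw":-1},
    {"xyz":[0,0,-0.4],"turn":[0,0,0],"jaw":-1},
    {"xyz":[0,0,-0.6],"turn":[0,0,0],"jaw":-1}
  ]
}}

```text
t: 10.4
position: [0.5088, -0.3483, 0.1575]
tool_rot: [0.0, 0.962, 0.273, 0.0]
contact_force: [1.3, -0.9, -0.4]
gripper_width: 0.991
grip_force: 0.0
```

```bash
python3 - <<'E'
from h import *
from plant import observe
o=observe();print(o["position"],o["gripper_width"]);go(o,[.5438,.355,.16],121.7)
E
```

```text
[ 0.50882743 -0.34833216  0.15754279] 0.9914102928432613
xyz [ 1.596  -2.321  -0.0106] turn [-2.000e-04 -3.000e-04  9.998e-01]
xyz [ 1.596  -2.321  -0.0106] turn [ 0.0002 -0.0001 -0.0002]
```

>>> {"api": "servo_tool", "payload": {
  "commands": [
    {"xyz":[0.1,-0.15,-0.05],"turn":[0,0,0],"jaw":-1},
    {"xyz":[0.23,-0.34,-0.1],"turn":[0,0,0],"jaw":-1},
    {"xyz":[0.36,-0.53,-0.15],"turn":[0,0,0],"jaw":-1},
    {"xyz":[0.5,-0.73,-0.2],"turn":[0,0,0],"jaw":-1},
    {"xyz":[0.64,-0.93,-0.2],"turn":[0,0,0],"jaw":-1},
    {"xyz":[0.68,-1,-0.2],"turn":[0,0,0],"jaw":-1},
    {"xyz":[0.68,-1,-0.2],"turn":[0,0,0],"jaw":-1},
    {"xyz":[0.68,-1,-0.2],"turn":[0,0,0],"jaw":-1}
  ]
}}

```text
t: 11.4
position: [0.5224, -0.0479, 0.2056]
tool_rot: [0.0, 0.962, 0.272, 0.0]
contact_force: [-0.5, 0.0, 0.5]
gripper_width: 1.001
grip_force: 0.0
```

>>> {"api": "servo_tool", "payload": {
  "commands": [
    {"xyz":[0.1,-0.15,0],"turn":[0,0,0],"jaw":-1},
    {"xyz":[0.23,-0.34,0],"turn":[0,0,0],"jaw":-1},
    {"xyz":[0.36,-0.53,0],"turn":[0,0,0],"jaw":-1},
    {"xyz":[0.5,-0.73,0],"turn":[0,0,0],"jaw":-1},
    {"xyz":[0.55,-0.8,0],"turn":[0,0,0],"jaw":-1},
    {"xyz":[0.55,-0.8,0],"turn":[0,0,0],"jaw":-1},
    {"xyz":[0.55,-0.8,0],"turn":[0,0,0],"jaw":-1},
    {"xyz":[0.55,-0.8,0],"turn":[0,0,0],"jaw":-1}
  ]
}}

```text
t: 12.4
position: [0.5348, 0.194, 0.2053]
tool_rot: [0.0, 0.962, 0.271, 0.0]
contact_force: [-0.5, -0.6, -0.2]
gripper_width: 1.0
grip_force: 0.0
```

```bash
python3 snap.py st; python3 - <<'E'
from h import *
k=np.ones((5,5),np.uint8)
def op(m): return cv2.morphologyEx(m.astype(np.uint8),2,k)
o,f=pickle.load(open("st.pkl","rb"))
a=(.55,.36,.12,.0005);x=hsvo(f,o,.072,*a);print("white",rect(op((x[...,1]<60)&(x[...,2]>130)),*a))
print(o["joints"]);go(o,[.5438,.3548,.16],121.7)
E
```

```text
[0.53484151 0.19397793 0.20527467] 0.010069717795297167 0.999684329006712 0.0
white (array([0.54450536, 0.3552135 ], dtype=float32), np.float32(31.534803), [np.float32(0.043265067), np.float32(0.07978908)])
[-0.47213458  0.21689073  0.05047292  1.6426328  -0.01072862  1.28213183
 -1.44074911]
xyz [ 0.3667 -0.5299  0.1808] turn [-1.000e-04 -3.000e-04  9.989e-01]
xyz [ 0.3667 -0.5299  0.1808] turn [ 0.0002 -0.     -0.0011]
```

>>> {"api": "servo_tool", "payload": {
  "commands": [
    {"xyz":[0.13,-0.18,0.05],"turn":[0,0,0],"jaw":-1},
    {"xyz":[0.26,-0.36,0.1],"turn":[0,0,0],"jaw":-1},
    {"xyz":[0.369,-0.53,0.15],"turn":[0,0,0],"jaw":-1},
    {"xyz":[0.369,-0.53,0.28],"turn":[0,0,0],"jaw":-1},
    {"xyz":[0.369,-0.53,0.4],"turn":[0,0,0],"jaw":-1},
    {"xyz":[0.369,-0.53,0.45],"turn":[0,0,0],"jaw":-1},
    {"xyz":[0.369,-0.53,0.45],"turn":[0,0,0],"jaw":-1},
    {"xyz":[0.369,-0.53,0.45],"turn":[0,0,0],"jaw":-1}
  ]
}}

```text
t: 13.45
position: [0.5441, 0.3576, 0.0941]
tool_rot: [-0.0, 0.962, 0.273, 0.001]
contact_force: [1.2, 1.0, -0.5]
gripper_width: 0.999
grip_force: 0.0
```

```bash
python3 - <<'E'
from h import *
from plant import observe
o=observe();print(o["position"],o["gripper_width"]);go(o,[.5444,.3553,.0545],121.6)
E
```

```text
[0.54407452 0.35760997 0.09414456] 0.9992930204790662
xyz [-0.0041  0.0086  0.1586] turn [ 1.100e-03 -1.000e-04 -9.997e-01]
xyz [-0.0041  0.0086  0.1586] turn [-0.     -0.0007  0.0003]
```

>>> {"api": "servo_tool", "payload": {
  "commands": [
    {"xyz":[-0.004,0.008,0.08],"turn":[0,0,0],"jaw":-1},
    {"xyz":[-0.004,0.008,0.14],"turn":[0,0,0],"jaw":-1},
    {"xyz":[-0.004,0.008,0.158],"turn":[0,0,0],"jaw":-1},
    {"xyz":[-0.004,0.008,0.158],"turn":[0,0,0],"jaw":0},
    {"xyz":[-0.004,0.008,0.158],"turn":[0,0,0],"jaw":0},
    {"xyz":[-0.004,0.008,0.158],"turn":[0,0,0],"jaw":0},
    {"xyz":[-0.004,0.008,0.158],"turn":[0,0,0],"jaw":0},
    {"xyz":[-0.004,0.008,0.158],"turn":[0,0,0],"jaw":1}
  ]
}}

```text
t: 14.45
position: [0.5435, 0.3552, 0.0533]
tool_rot: [-0.0, 0.962, 0.273, 0.0]
contact_force: [-0.9, 0.2, -0.4]
gripper_width: 0.514
grip_force: 1.1
```

>>> {"api": "servo_tool", "payload": {
  "commands": [
    {"xyz":[0,0,0],"turn":[0,0,0],"jaw":1},
    {"xyz":[0,0,0],"turn":[0,0,0],"jaw":1},
    {"xyz":[0,0,0],"turn":[0,0,0],"jaw":1},
    {"xyz":[0,0,-0.04],"turn":[0,0,0],"jaw":1},
    {"xyz":[0,0,-0.1],"turn":[0,0,0],"jaw":1},
    {"xyz":[0,0,-0.2],"turn":[0,0,0],"jaw":1},
    {"xyz":[0,0,-0.2],"turn":[0,0,0],"jaw":1},
    {"xyz":[0,0,-0.2],"turn":[0,0,0],"jaw":1}
  ]
}}

```text
t: 15.45
position: [0.5432, 0.355, 0.1027]
tool_rot: [0.0, 0.962, 0.273, -0.0]
contact_force: [0.4, 0.1, -2.9]
gripper_width: 0.502
grip_force: 30.0
```

>>> {"api": "servo_tool", "payload": {
  "commands": [
    {"xyz":[-0.15,0.09,0],"turn":[0,0,0],"jaw":1},
    {"xyz":[-0.33,0.19,0],"turn":[0,0,0],"jaw":1},
    {"xyz":[-0.51,0.3,0],"turn":[0,0,0],"jaw":1},
    {"xyz":[-0.685,0.4,0.05],"turn":[0,0,0],"jaw":1},
    {"xyz":[-0.685,0.4,0.18],"turn":[0,0,0],"jaw":1},
    {"xyz":[-0.685,0.4,0.3],"turn":[0,0,0],"jaw":1},
    {"xyz":[-0.685,0.4,0.33],"turn":[0,0,0],"jaw":1},
    {"xyz":[-0.685,0.4,0.33],"turn":[0,0,0],"jaw":1}
  ]
}}

```text
t: 16.45
position: [0.45, 0.18, 0.0204]
tool_rot: [0.0, 0.962, 0.273, -0.0]
contact_force: [0.5, 0.1, -0.9]
gripper_width: 0.505
grip_force: 30.0
```

>>> {"api": "servo_tool", "payload": {
  "commands": [
    {"xyz":[0,0,0.05],"turn":[0,0,0],"jaw":1},
    {"xyz":[0,0,0.068],"turn":[0,0,0],"jaw":1},
    {"xyz":[0,0,0.073],"turn":[0,0,0],"jaw":1},
    {"xyz":[0,0,0.075],"turn":[0,0,0],"jaw":1},
    {"xyz":[0,0,0.076],"turn":[0,0,0],"jaw":1},
    {"xyz":[0,0,0.076],"turn":[0,0,0],"jaw":1},
    {"xyz":[0,0,0.076],"turn":[0,0,0],"jaw":-0.1},
    {"xyz":[0,0,0.076],"turn":[0,0,0],"jaw":-1}
  ]
}}

```text
t: 17.45
position: [0.4504, 0.1802, 0.0017]
tool_rot: [-0.0, 0.962, 0.273, 0.0]
contact_force: [0.3, -0.7, -0.0]
gripper_width: 0.595
grip_force: 0.0
```

>>> {"api": "servo_tool", "payload": {
  "commands": [
    {"xyz":[0,0,0],"turn":[0,0,0],"jaw":-1},
    {"xyz":[0,0,0],"turn":[0,0,0],"jaw":-1},
    {"xyz":[0,0,-0.06],"turn":[0,0,0],"jaw":-1},
    {"xyz":[0,0,-0.2],"turn":[0,0,0],"jaw":-1},
    {"xyz":[0,0,-0.45],"turn":[0,0,0],"jaw":-1},
    {"xyz":[0,0,-0.7],"turn":[0,0,0],"jaw":-1},
    {"xyz":[0,0,-0.8],"turn":[0,0,0],"jaw":-1},
    {"xyz":[0,0,-0.8],"turn":[0,0,0],"jaw":-1}
  ]
}}

```text
t: 18.45
position: [0.4513, 0.1806, 0.2047]
tool_rot: [-0.001, 0.962, 0.273, 0.003]
contact_force: [0.0, 0.1, -0.7]
gripper_width: 1.002
grip_force: 0.0
```

```bash
python3 snap.py st2; python3 - <<'E'
from h import *
o,f=pickle.load(open("st2.pkl","rb"))
a=(.55,.36,.12,.0005);x=hsvo(f,o,.052,*a)
m=cv2.morphologyEx(((x[...,0]>95)&(x[...,0]<125)&(x[...,1]>120)).astype(np.uint8),2,np.ones((5,5),np.uint8));print("blue",rect(m,*a))
print(pix(f,o,[.5438,.355,.052]))
E
```

```text
[0.451261   0.18061075 0.20470524] 0.05760434998426471 1.0020393072498583 0.0
blue (array([0.5258932 , 0.34362796], dtype=float32), np.float32(27.758562), [np.float32(0.056122486), np.float32(0.08446309)])
[[168.41575427  21.75973036]]
```

View pics/st2.png

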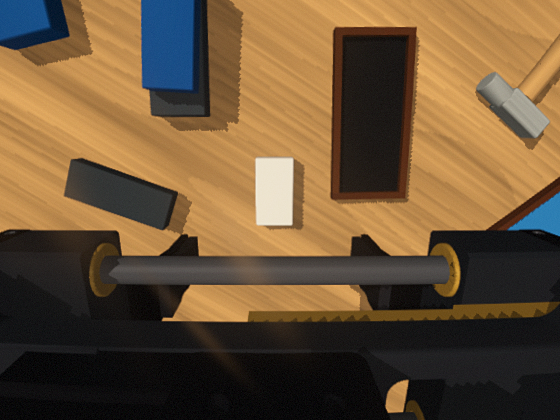

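The white stone now lies aside at (275,190). The blue stone on grey runs off the top of the frame, so I'll shift the view.

>>> {"api": "servo_tool", "payload": {
  "commands": [
    {"xyz":[0.1,-0.13,-0.1],"turn":[0,0,0],"jaw":-1},
    {"xyz":[0.2,-0.27,-0.2],"turn":[0,0,0],"jaw":-1},
    {"xyz":[0.28,-0.4,-0.2],"turn":[0,0,0],"jaw":-1},
    {"xyz":[0.28,-0.4,-0.2],"turn":[0,0,0],"jaw":-1},
    {"xyz":[0.28,-0.4,-0.2],"turn":[0,0,0],"jaw":-1},
    {"xyz":[0.28,-0.4,-0.2],"turn":[0,0,0],"jaw":-1},
    {"xyz":[0.28,-0.4,-0.2],"turn":[0,0,0],"jaw":-1},
    {"xyz":[0.28,-0.4,-0.2],"turn":[0,0,0],"jaw":-1}
  ]
}}

```text
t: 19.5
position: [0.4574, 0.3015, 0.2517]
tool_rot: [-0.0, 0.962, 0.273, 0.0]
contact_force: [0.6, -0.5, -0.5]
gripper_width: 1.0
grip_force: 0.0
```

```bash
python3 snap.py st3; python3 - <<'E'
from h import *
o,f=pickle.load(open("st3.pkl","rb"))
a=(.55,.36,.12,.0005);x=hsvo(f,o,.052,*a)
b=(x[...,0]>95)&(x[...,0]<125)&(x[...,1]>120)
for t in (60,80,100): print("blue",t,rect(cv2.morphologyEx((b&(x[...,2]>t)).astype(np.uint8),2,np.ones((9,9),np.uint8)),*a))
cv2.imwrite("pics/st3o.png",ortho(f,o,.052,*a)[:,:,::-1])
go(o,[.5438,.355,.12],121.6)
E
```

```text
[0.45738817 0.30152437 0.25165013] 0.0021556889277935987 1.0003157985750488 0.0
blue 60 (array([0.54195744, 0.3559189 ], dtype=float32), np.float32(28.050785), [np.float32(0.051850356), np.float32(0.119370386)])
blue 80 (array([0.5419477, 0.3562112], dtype=float32), np.float32(28.050781), [np.float32(0.051325325), np.float32(0.11911272)])
blue 100 (array([0.5420529, 0.3564005], dtype=float32), np.float32(28.00918), [np.float32(0.050680663), np.float32(0.118455164)])
xyz [ 0.4064 -0.0008  0.5267] turn [ 1.000e-04  0.000e+00 -9.998e-01]
xyz [ 0.4064 -0.0008  0.5267] turn [ 0.     -0.0001  0.0002]
```

View pics/st3o.png

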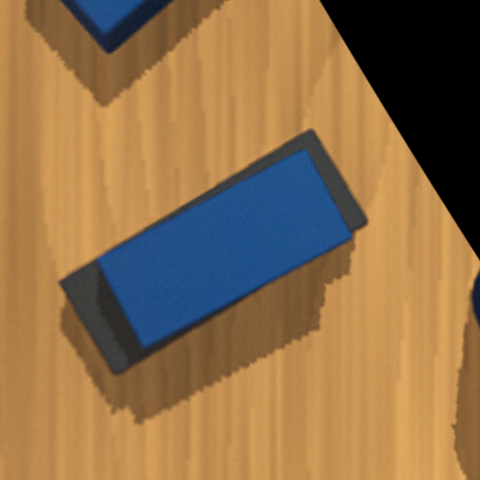

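>>> {"api": "servo_tool", "payload": {
  "commands": [
    {"xyz":[0.14,-0.008,0.05],"turn":[0,0,0.02],"jaw":-1},
    {"xyz":[0.28,-0.008,0.15],"turn":[0,0,0.02],"jaw":-1},
    {"xyz":[0.4,-0.008,0.3],"turn":[0,0,0.02],"jaw":-1},
    {"xyz":[0.403,-0.008,0.5],"turn":[0,0,0.02],"jaw":-1},
    {"xyz":[0.403,-0.008,0.65],"turn":[0,0,0.02],"jaw":-1},
    {"xyz":[0.403,-0.008,0.687],"turn":[0,0,0.02],"jaw":-1},
    {"xyz":[0.403,-0.008,0.687],"turn":[0,0,0.02],"jaw":-1},
    {"xyz":[0.403,-0.008,0.687],"turn":[0,0,0.02],"jaw":-1}
  ]
}}

```text
t: 20.55
position: [0.543, 0.3572, 0.0821]
tool_rot: [-0.001, 0.97, 0.243, 0.002]
contact_force: [0.1, -0.2, 0.2]
gripper_width: 1.003
grip_force: 0.0
```

```bash
python3 - <<'E'
from h import *
from plant import observe
o=observe();print(o["position"],o["gripper_width"]);go(o,[.542,.356,.0372],118.05)
E
```

```text
[0.54300972 0.35724613 0.08205786] 1.0033433112607555
xyz [-0.0065  0.0026  0.1794] turn [ 1.600e-03 -2.000e-04 -9.998e-01]
xyz [-0.0065  0.0026  0.1794] turn [-0.0001 -0.001   0.0002]
```

>>> {"api": "servo_tool", "payload": {
  "commands": [
    {"xyz":[-0.006,0.002,0.1],"turn":[0,0,0],"jaw":-1},
    {"xyz":[-0.006,0.002,0.16],"turn":[0,0,0],"jaw":-1},
    {"xyz":[-0.006,0.002,0.176],"turn":[0,0,0],"jaw":-1},
    {"xyz":[-0.006,0.002,0.176],"turn":[0,0,0],"jaw":-0.2},
    {"xyz":[-0.006,0.002,0.176],"turn":[0,0,0],"jaw":-0.2},
    {"xyz":[-0.006,0.002,0.176],"turn":[0,0,0],"jaw":-0.2},
    {"xyz":[-0.006,0.002,0.176],"turn":[0,0,0],"jaw":-0.2},
    {"xyz":[-0.006,0.002,0.176],"turn":[0,0,0],"jaw":-0.2}
  ]
}}

```text
t: 21.55
position: [0.5409, 0.3555, 0.0359]
tool_rot: [-0.0, 0.97, 0.243, 0.0]
contact_force: [0.1, -0.1, -0.5]
gripper_width: 0.616
grip_force: 0.0
```

>>> {"api": "servo_tool", "payload": {
  "commands": [
    {"xyz":[0,0,0],"turn":[0,0,0],"jaw":1},
    {"xyz":[0,0,0],"turn":[0,0,0],"jaw":1},
    {"xyz":[0,0,0],"turn":[0,0,0],"jaw":1},
    {"xyz":[0,0,-0.01],"turn":[0,0,0],"jaw":1},
    {"xyz":[0,0,-0.04],"turn":[0,0,0],"jaw":1},
    {"xyz":[0,0,-0.12],"turn":[0,0,0],"jaw":1},
    {"xyz":[0,0,-0.2],"turn":[0,0,0],"jaw":1},
    {"xyz":[0,0,-0.2],"turn":[0,0,0],"jaw":1}
  ]
}}

```text
t: 22.55
position: [0.5423, 0.3564, 0.0889]
tool_rot: [-0.001, 0.97, 0.243, 0.002]
contact_force: [0.3, 0.0, -3.7]
gripper_width: 0.595
grip_force: 30.0
```

```bash
python3 - <<'E'
from h import *
from plant import observe
o=observe();print(o["position"],o["gripper_width"],o["joints"]);go(o,[.6045,-.1426,.1],70.1)
E
```

```text
[0.54229835 0.35643338 0.08891926] 0.5952015797969143 [-0.6148564   0.47776099 -0.04888983  1.54842713  0.02526743  1.11108479
 -1.75012386]
xyz [-0.7198  1.8783 -0.0491] turn [ 0.0017 -0.001  -0.7335]
xyz [-0.7198  1.8783 -0.0491] turn [-0.0008 -0.0014  0.2665]
```

>>> {"api": "servo_tool", "payload": {
  "commands": [
    {"xyz":[-0.02,0.05,-0.15],"turn":[0,0,0],"jaw":1},
    {"xyz":[-0.08,0.2,-0.25],"turn":[0,0,0.04],"jaw":1},
    {"xyz":[-0.15,0.38,-0.3],"turn":[0,0,0.09],"jaw":1},
    {"xyz":[-0.22,0.57,-0.3],"turn":[0,0,0.14],"jaw":1},
    {"xyz":[-0.29,0.76,-0.3],"turn":[0,0,0.19],"jaw":1},
    {"xyz":[-0.36,0.94,-0.3],"turn":[0,0,0.24],"jaw":1},
    {"xyz":[-0.36,0.94,-0.3],"turn":[0,0,0.2665],"jaw":1},
    {"xyz":[-0.36,0.94,-0.3],"turn":[0,0,0.2665],"jaw":1}
  ]
}}

```text
t: 23.55
position: [0.5719, 0.1056, 0.1606]
tool_rot: [-0.0, 0.985, -0.173, -0.0]
contact_force: [0.7, 0.7, -3.2]
gripper_width: 0.592
grip_force: 30.0
```

```bash
python3 - <<'E'
from h import *
from plant import observe
o=observe();print(o["position"],o["gripper_width"],o["joints"]);go(o,[.6045,-.1426,.06],70.1)
E
```

```text
[0.57187364 0.10562666 0.16062718] 0.5924876383959464 [-0.41018254  0.27650069  0.17736976  1.67147454 -0.05203868  1.19842145
 -2.13829044]
xyz [0.4606 0.8894 0.4022] turn [-2.000e-04 -1.000e-04 -9.999e-01]
xyz [0.4606 0.8894 0.4022] turn [-0.      0.0001  0.0001]
```

>>> {"api": "servo_tool", "payload": {
  "commands": [
    {"xyz":[0.08,0.16,0],"turn":[0,0,0],"jaw":1},
    {"xyz":[0.17,0.34,0],"turn":[0,0,0],"jaw":1},
    {"xyz":[0.27,0.53,0],"turn":[0,0,0],"jaw":1},
    {"xyz":[0.37,0.71,0.05],"turn":[0,0,0],"jaw":1},
    {"xyz":[0.46,0.889,0.15],"turn":[0,0,0],"jaw":1},
    {"xyz":[0.46,0.889,0.3],"turn":[0,0,0],"jaw":1},
    {"xyz":[0.46,0.889,0.4],"turn":[0,0,0],"jaw":1},
    {"xyz":[0.46,0.889,0.4],"turn":[0,0,0],"jaw":1}
  ]
}}

```text
t: 24.55
position: [0.6033, -0.1409, 0.0586]
tool_rot: [-0.0, 0.985, -0.171, -0.002]
contact_force: [0.1, 0.3, -2.7]
gripper_width: 0.594
grip_force: 30.0
```

>>> {"api": "servo_tool", "payload": {
  "commands": [
    {"xyz":[0,0,0],"turn":[0,0,0],"jaw":1},
    {"xyz":[0,0,0],"turn":[0,0,0],"jaw":1},
    {"xyz":[0,0,0],"turn":[0,0,0],"jaw":1},
    {"xyz":[0,0,0],"turn":[0,0,0],"jaw":1},
    {"xyz":[0,0,0],"turn":[0,0,0],"jaw":1},
    {"xyz":[0,0,0],"turn":[0,0,0],"jaw":1},
    {"xyz":[0,0,0],"turn":[0,0,0],"jaw":1},
    {"xyz":[0,0,0],"turn":[0,0,0],"jaw":1}
  ]
}}

```text
t: 25.55
position: [0.6046, -0.1424, 0.0608]
tool_rot: [0.0, 0.985, -0.173, 0.0]
contact_force: [-1.0, -0.3, -3.9]
gripper_width: 0.595
grip_force: 30.0
```

```bash
python3 snap.py pl; python3 - <<'E'
from h import *
o,f=pickle.load(open("pl.pkl","rb"))
go(o,[.6045,-.1426,.016],70.1)
E
```

```text
[ 0.6046182  -0.1424263   0.06080415] 0.0018293419491454133 0.5947618766797875 29.99873399734497
xyz [-0.0002  0.0008  0.1792] turn [ 0. -0. -1.]
xyz [-0.0002  0.0008  0.1792] turn [-0. -0.  0.]
```

View pics/pl.png

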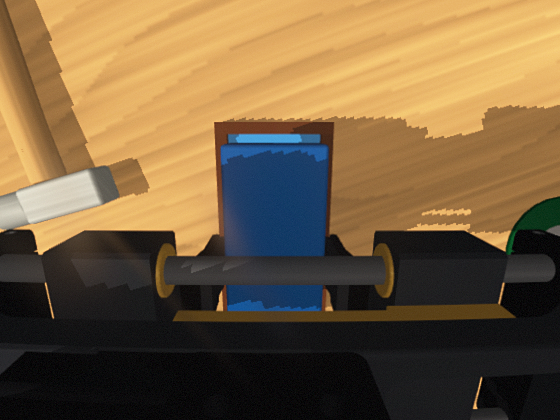

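```bash
python3 - <<'E'
from h import *
o,f=pickle.load(open("pl.pkl","rb"))
R=rot(o).as_matrix();p=o["position"]
for dz in(.014,.0161):
  for L in(.058,.06,.062): print(dz,L,pix(f,o,p+R@[L,0,-dz])[0])
a=np.radians(160.1);d=np.array([np.cos(a),np.sin(a),0]);d*=np.sign(d@R[:,0])
print("tray outer end",pix(f,o,np.array([.6045,-.1426,.013])+.074*d)[0], "lining end",pix(f,o,np.array([.6045,-.1426,.006])+.066*d)[0])
E
```

```text
0.014 0.058 [275.04371435 150.14910704]
0.014 0.06 [275.04638482 145.8930052 ]
0.014 0.062 [275.04905294 141.61218444]
0.0161 0.058 [275.06543041 150.39732543]
0.0161 0.06 [275.06820743 146.08115272]
0.0161 0.062 [275.070982   141.73954057]
tray outer end [274.92680427 120.64247171] lining end [274.87368572 132.97819266]
```

Centring is within 1 mm, so I'll lower it.

>>> {"api": "servo_tool", "payload": {
  "commands": [
    {"xyz":[-0.004,0,0.08],"turn":[0,0,0],"jaw":1},
    {"xyz":[-0.004,0,0.14],"turn":[0,0,0],"jaw":1},
    {"xyz":[-0.004,0,0.165],"turn":[0,0,0],"jaw":1},
    {"xyz":[-0.004,0,0.175],"turn":[0,0,0],"jaw":1},
    {"xyz":[-0.004,0,0.18],"turn":[0,0,0],"jaw":1},
    {"xyz":[-0.004,0,0.182],"turn":[0,0,0],"jaw":1},
    {"xyz":[-0.004,0,0.182],"turn":[0,0,0],"jaw":1},
    {"xyz":[-0.004,0,0.182],"turn":[0,0,0],"jaw":1}
  ]
}}

```text
t: 26.6
position: [0.6038, -0.1421, 0.0156]
tool_rot: [-0.0, 0.985, -0.173, 0.0]
contact_force: [0.3, 1.0, -2.8]
gripper_width: 0.594
grip_force: 30.0
```

>>> {"api": "servo_tool", "payload": {
  "commands": [
    {"xyz":[0,0,0.002],"turn":[0,0,0],"jaw":1},
    {"xyz":[0,0,0.004],"turn":[0,0,0],"jaw":1},
    {"xyz":[0,0,0.006],"turn":[0,0,0],"jaw":1},
    {"xyz":[0,0,0.006],"turn":[0,0,0],"jaw":1},
    {"xyz":[0,0,0.006],"turn":[0,0,0],"jaw":1},
    {"xyz":[0,0,0.006],"turn":[0,0,0],"jaw":1},
    {"xyz":[0,0,0.006],"turn":[0,0,0],"jaw":1},
    {"xyz":[0,0,0.006],"turn":[0,0,0],"jaw":1}
  ]
}}

```text
t: 27.6
position: [0.6037, -0.142, 0.0139]
tool_rot: [-0.0, 0.985, -0.173, 0.0]
contact_force: [-1.0, 0.6, 0.5]
gripper_width: 0.593
grip_force: 30.0
```

>>> {"api": "servo_tool", "payload": {
  "commands": [
    {"xyz":[0,0,0],"turn":[0,0,0],"jaw":-0.3},
    {"xyz":[0,0,0],"turn":[0,0,0],"jaw":-0.4},
    {"xyz":[0,0,-0.01],"turn":[0,0,0],"jaw":-0.5},
    {"xyz":[0,0,-0.04],"turn":[0,0,0],"jaw":-1},
    {"xyz":[0,0,-0.15],"turn":[0,0,0],"jaw":-1},
    {"xyz":[0,0,-0.35],"turn":[0,0,0],"jaw":-1},
    {"xyz":[0,0,-0.6],"turn":[0,0,0],"jaw":-1},
    {"xyz":[0,0,-0.75],"turn":[0,0,0],"jaw":-1}
  ]
}}

```text
t: 28.6
position: [0.6045, -0.1425, 0.2056]
tool_rot: [-0.0, 0.985, -0.173, 0.002]
contact_force: [0.5, -1.0, -0.4]
gripper_width: 0.996
grip_force: 0.0
```

```bash
python3 - <<'E'
from h import *
from plant import observe
o=observe();print(o["position"],o["gripper_width"],o["joints"]);go(o,[.54,.16,.25],120)
E
```

```text
[ 0.60448156 -0.14248488  0.2055603 ] 0.9964423428988904 [-0.09407917  0.33272972  0.31993141  1.51777837 -0.10715601  1.30394013
 -1.68101304]
xyz [-0.6538 -1.05   -0.1794] turn [-1.700e-03 -3.000e-04  7.227e-01]
xyz [-0.6538 -1.05   -0.1794] turn [ 0.0003 -0.0014 -0.2773]
```

>>> {"api": "servo_tool", "payload": {
  "commands": [
    {"xyz":[-0.08,-0.12,-0.05],"turn":[0,0,0],"jaw":-1},
    {"xyz":[-0.2,-0.3,-0.1],"turn":[0,0,-0.05],"jaw":-1},
    {"xyz":[-0.32,-0.48,-0.15],"turn":[0,0,-0.1],"jaw":-1},
    {"xyz":[-0.43,-0.66,-0.18],"turn":[0,0,-0.15],"jaw":-1},
    {"xyz":[-0.54,-0.84,-0.18],"turn":[0,0,-0.2],"jaw":-1},
    {"xyz":[-0.65,-1,-0.18],"turn":[0,0,-0.25],"jaw":-1},
    {"xyz":[-0.65,-1,-0.18],"turn":[0,0,-0.277],"jaw":-1},
    {"xyz":[-0.65,-1,-0.18],"turn":[0,0,-0.277],"jaw":-1}
  ]
}}

```text
t: 29.6
position: [0.5359, 0.1484, 0.2469]
tool_rot: [0.0, 0.966, 0.258, 0.0]
contact_force: [0.2, -0.5, 0.3]
gripper_width: 1.0
grip_force: 0.0
```

```bash
python3 - <<'E'
from h import *
from plant import observe
o=observe();print(o["position"]);go(o,[.457,.301,.24],120)
E
```

```text
[0.53591443 0.14835486 0.24688188]
xyz [ 0.0314 -0.6866  0.0273] turn [-3.000e-04 -2.000e-04  9.998e-01]
xyz [ 0.0314 -0.6866  0.0273] turn [ 0.0001 -0.0002 -0.0002]
```

>>> {"api": "servo_tool", "payload": {
  "commands": [
    {"xyz":[0.01,-0.17,0],"turn":[0,0,0],"jaw":-1},
    {"xyz":[0.02,-0.35,0.02],"turn":[0,0,0],"jaw":-1},
    {"xyz":[0.03,-0.53,0.027],"turn":[0,0,0],"jaw":-1},
    {"xyz":[0.03,-0.687,0.027],"turn":[0,0,0],"jaw":-1},
    {"xyz":[0.03,-0.687,0.027],"turn":[0,0,0],"jaw":-1},
    {"xyz":[0.03,-0.687,0.027],"turn":[0,0,0],"jaw":-1},
    {"xyz":[0.03,-0.687,0.027],"turn":[0,0,0],"jaw":-1},
    {"xyz":[0.03,-0.687,0.027],"turn":[0,0,0],"jaw":-1}
  ]
}}

```text
t: 30.6
position: [0.4572, 0.2999, 0.2396]
tool_rot: [0.0, 0.966, 0.258, 0.0]
contact_force: [-0.1, -1.0, 0.0]
gripper_width: 1.001
grip_force: 0.0
```

```bash
python3 snap.py g; python3 - <<'E'
from h import *
o,f=pickle.load(open("g.pkl","rb"))
a=(.54,.355,.11,.0005);x=hsvo(f,o,.028,*a)
for s in(50,70,90): m=cv2.morphologyEx((x[...,1]<s).astype(np.uint8),2,np.ones((9,9),np.uint8));R=rect(m,*a);print("grey",R)
cv2.imwrite("pics/go.png",ortho(f,o,.028,*a)[:,:,::-1])
go(o,[*R[0],.08],R[1]+90)
E
```

```text
[0.45722346 0.29994472 0.23961706] 0.005303579581017556 1.001097091688191 0.0
grey (array([0.53813046, 0.35542408], dtype=float32), np.float32(31.200521), [np.float32(0.05814036), np.float32(0.15737416)])
grey (array([0.53810966, 0.35537496], dtype=float32), np.float32(31.171347), [np.float32(0.05840425), np.float32(0.15771459)])
grey (array([0.5380809 , 0.35544854], dtype=float32), np.float32(30.963766), [np.float32(0.05882403), np.float32(0.15803593)])
xyz [ 0.3909 -0.0317  0.6385] turn [-1.000e-04 -1.000e-04  9.938e-01]
xyz [ 0.3909 -0.0317  0.6385] turn [ 0.0001 -0.0001 -0.0062]
```

View pics/go.png

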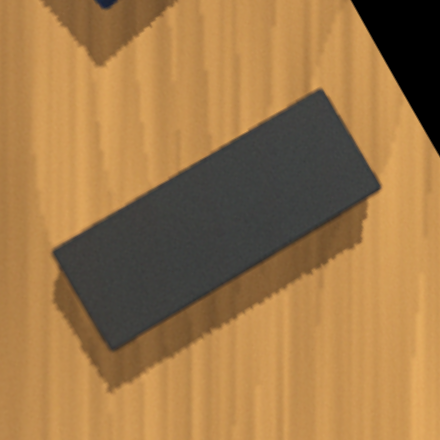

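The grey stone lies clean on the bench at (0.5381,0.3554), 31.1°.

>>> {"api": "servo_tool", "payload": {
  "commands": [
    {"xyz":[0.13,-0.01,0.05],"turn":[0,0,-0.006],"jaw":-1},
    {"xyz":[0.26,-0.02,0.15],"turn":[0,0,-0.006],"jaw":-1},
    {"xyz":[0.391,-0.032,0.3],"turn":[0,0,-0.006],"jaw":-1},
    {"xyz":[0.391,-0.032,0.5],"turn":[0,0,-0.006],"jaw":-1},
    {"xyz":[0.391,-0.032,0.68],"turn":[0,0,-0.006],"jaw":-1},
    {"xyz":[0.391,-0.032,0.758],"turn":[0,0,-0.006],"jaw":-1},
    {"xyz":[0.391,-0.032,0.758],"turn":[0,0,-0.006],"jaw":-1},
    {"xyz":[0.391,-0.032,0.758],"turn":[0,0,-0.006],"jaw":-1}
  ]
}}

```text
t: 31.65
position: [0.5385, 0.3573, 0.0523]
tool_rot: [-0.001, 0.964, 0.268, 0.002]
contact_force: [1.2, 0.2, -0.4]
gripper_width: 0.998
grip_force: 0.0
```

```bash
python3 - <<'E'
from h import *
from plant import observe
o=observe();print(o["position"]);go(o,[.5381,.3554,.0095],121.1)
E
```

```text
[0.53848117 0.35734971 0.05228963]
xyz [-0.0059  0.0059  0.1711] turn [-1.600e-03  1.000e-04  9.997e-01]
xyz [-0.0059  0.0059  0.1711] turn [-0.0001 -0.001  -0.0003]
```

>>> {"api": "servo_tool", "payload": {
  "commands": [
    {"xyz":[-0.003,0.003,0.1],"turn":[0,0,0],"jaw":-1},
    {"xyz":[-0.003,0.003,0.15],"turn":[0,0,0],"jaw":-1},
    {"xyz":[-0.003,0.003,0.166],"turn":[0,0,0],"jaw":-1},
    {"xyz":[-0.003,0.003,0.166],"turn":[0,0,0],"jaw":-0.4},
    {"xyz":[-0.003,0.003,0.166],"turn":[0,0,0],"jaw":-0.4},
    {"xyz":[-0.003,0.003,0.166],"turn":[0,0,0],"jaw":-0.4},
    {"xyz":[-0.003,0.003,0.166],"turn":[0,0,0],"jaw":-0.4},
    {"xyz":[-0.003,0.003,0.166],"turn":[0,0,0],"jaw":-0.4}
  ]
}}

```text
t: 32.65
position: [0.5371, 0.3556, 0.0087]
tool_rot: [-0.0, 0.964, 0.268, 0.0]
contact_force: [-0.9, -0.1, -0.3]
gripper_width: 0.701
grip_force: 0.0
```

>>> {"api": "servo_tool", "payload": {
  "commands": [
    {"xyz":[0,0,0],"turn":[0,0,0],"jaw":1},
    {"xyz":[0,0,0],"turn":[0,0,0],"jaw":1},
    {"xyz":[0,0,0],"turn":[0,0,0],"jaw":1},
    {"xyz":[0,0,-0.01],"turn":[0,0,0],"jaw":1},
    {"xyz":[0,0,-0.05],"turn":[0,0,0],"jaw":1},
    {"xyz":[0,0,-0.15],"turn":[0,0,0],"jaw":1},
    {"xyz":[0,0,-0.27],"turn":[0,0,0],"jaw":1},
    {"xyz":[0,0,-0.27],"turn":[0,0,0],"jaw":1}
  ]
}}

```text
t: 33.65
position: [0.5384, 0.3568, 0.0788]
tool_rot: [-0.001, 0.964, 0.268, 0.002]
contact_force: [0.2, 0.2, -6.2]
gripper_width: 0.689
grip_force: 30.0
```

```bash
python3 - <<'E'
from h import *
from plant import observe
o=observe();print(o["position"]);go(o,[.5816,.1307,.055],122.8)
E
```

```text
[0.5384152  0.35675977 0.07880852]
xyz [-0.3189  0.8638  0.0932] turn [-2.500e-03  2.000e-04  9.903e-01]
xyz [-0.3189  0.8638  0.0932] turn [-0.0002 -0.0016 -0.0097]
```

>>> {"api": "servo_tool", "payload": {
  "commands": [
    {"xyz":[-0.05,0.14,-0.04],"turn":[0,0,-0.003],"jaw":1},
    {"xyz":[-0.11,0.31,-0.06],"turn":[0,0,-0.006],"jaw":1},
    {"xyz":[-0.18,0.48,-0.06],"turn":[0,0,-0.01],"jaw":1},
    {"xyz":[-0.24,0.66,-0.06],"turn":[0,0,-0.01],"jaw":1},
    {"xyz":[-0.3,0.82,-0.03],"turn":[0,0,-0.01],"jaw":1},
    {"xyz":[-0.319,0.864,0.03],"turn":[0,0,-0.01],"jaw":1},
    {"xyz":[-0.319,0.864,0.06],"turn":[0,0,-0.01],"jaw":1},
    {"xyz":[-0.319,0.864,0.06],"turn":[0,0,-0.01],"jaw":1}
  ]
}}

```text
t: 34.65
position: [0.579, 0.1313, 0.0598]
tool_rot: [-0.001, 0.959, 0.284, -0.001]
contact_force: [-0.7, 0.2, -3.3]
gripper_width: 0.685
grip_force: 30.0
```

>>> {"api": "servo_tool", "payload": {
  "commands": [
    {"xyz":[0,0,0],"turn":[0,0,0],"jaw":1},
    {"xyz":[0,0,0],"turn":[0,0,0],"jaw":1},
    {"xyz":[0,0,0],"turn":[0,0,0],"jaw":1},
    {"xyz":[0,0,0],"turn":[0,0,0],"jaw":1},
    {"xyz":[0,0,0],"turn":[0,0,0],"jaw":1},
    {"xyz":[0,0,0],"turn":[0,0,0],"jaw":1},
    {"xyz":[0,0,0],"turn":[0,0,0],"jaw":1},
    {"xyz":[0,0,0],"turn":[0,0,0],"jaw":1}
  ]
}}

```text
t: 35.65
position: [0.5802, 0.1294, 0.0611]
tool_rot: [-0.0, 0.959, 0.283, 0.0]
contact_force: [0.5, 0.0, -5.3]
gripper_width: 0.686
grip_force: 30.0
```

```bash
python3 snap.py pg; python3 - <<'E'
from h import *
o,f=pickle.load(open("pg.pkl","rb"))
R=rot(o).as_matrix();p=o["position"]
for L in(.078,.08,.082): print(L,pix(f,o,p+R@[L,0,-.0193])[0])
a=np.radians(32.8);d=np.array([np.cos(a),np.sin(a),0]);d*=np.sign(d@R[:,0])
print("tray end",pix(f,o,np.array([.5816,.1307,.013])+.094*d)[0],"lining end",pix(f,o,np.array([.5816,.1307,.006])+.086*d)[0])
go(o,[.5816,.1307,.0165],122.8)
E
```

```text
[0.58015106 0.1294094  0.06107365] 0.002053088640227533 0.6856439283121293 29.998637437820435
0.078 [274.98703978 106.4127264 ]
0.08 [274.98954968 101.74338026]
0.082 [274.99205287  97.04829553]
tray end [274.13383164  86.21137534] lining end [274.0992781  100.14538658]
xyz [ 0.0077 -0.0012  0.1783] turn [ 0.      0.     -0.9997]
xyz [ 0.0077 -0.0012  0.1783] turn [ 0.     -0.      0.0003]
```

View pics/pg.png

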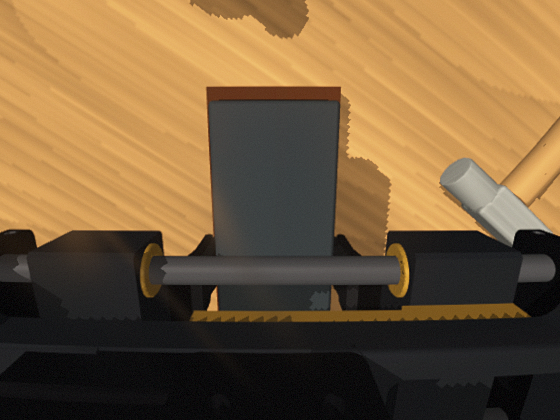

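The stone's end is at row 99.5 and the tray's end at row 87; both are centred laterally near column 274. I'll lower it with a 1 mm forward shift.

>>> {"api": "servo_tool", "payload": {
  "commands": [
    {"xyz":[0.004,-0.001,0.08],"turn":[0,0,0],"jaw":1},
    {"xyz":[0.004,-0.001,0.14],"turn":[0,0,0],"jaw":1},
    {"xyz":[0.004,-0.001,0.165],"turn":[0,0,0],"jaw":1},
    {"xyz":[0.004,-0.001,0.175],"turn":[0,0,0],"jaw":1},
    {"xyz":[0.004,-0.001,0.18],"turn":[0,0,0],"jaw":1},
    {"xyz":[0.004,-0.001,0.183],"turn":[0,0,0],"jaw":1},
    {"xyz":[0.004,-0.001,0.183],"turn":[0,0,0],"jaw":1},
    {"xyz":[0.004,-0.001,0.183],"turn":[0,0,0],"jaw":1}
  ]
}}

```text
t: 36.7
position: [0.581, 0.1302, 0.0156]
tool_rot: [-0.0, 0.959, 0.283, 0.0]
contact_force: [-0.2, -0.8, -5.3]
gripper_width: 0.689
grip_force: 30.0
```

>>> {"api": "servo_tool", "payload": {
  "commands": [
    {"xyz":[0,0,0.002],"turn":[0,0,0],"jaw":1},
    {"xyz":[0,0,0.004],"turn":[0,0,0],"jaw":1},
    {"xyz":[0,0,0.005],"turn":[0,0,0],"jaw":1},
    {"xyz":[0,0,0.005],"turn":[0,0,0],"jaw":1},
    {"xyz":[0,0,0.005],"turn":[0,0,0],"jaw":1},
    {"xyz":[0,0,0.005],"turn":[0,0,0],"jaw":1},
    {"xyz":[0,0,0.005],"turn":[0,0,0],"jaw":1},
    {"xyz":[0,0,0.005],"turn":[0,0,0],"jaw":1}
  ]
}}

```text
t: 37.7
position: [0.5809, 0.1302, 0.0146]
tool_rot: [-0.0, 0.959, 0.283, 0.0]
contact_force: [-5.6, -0.9, 6.1]
gripper_width: 0.687
grip_force: 30.0
```

>>> {"api": "servo_tool", "payload": {
  "commands": [
    {"xyz":[0,0,0],"turn":[0,0,0],"jaw":-0.5},
    {"xyz":[0,0,0],"turn":[0,0,0],"jaw":-0.6},
    {"xyz":[0,0,-0.005],"turn":[0,0,0],"jaw":-0.7},
    {"xyz":[0,0,-0.03],"turn":[0,0,0],"jaw":-1},
    {"xyz":[0,0,-0.1],"turn":[0,0,0],"jaw":-1},
    {"xyz":[0,0,-0.3],"turn":[0,0,0],"jaw":-1},
    {"xyz":[0,0,-0.55],"turn":[0,0,0],"jaw":-1},
    {"xyz":[0,0,-0.75],"turn":[0,0,0],"jaw":-1}
  ]
}}

```text
t: 38.7
position: [0.5812, 0.1302, 0.2058]
tool_rot: [-0.0, 0.959, 0.283, 0.002]
contact_force: [0.8, 0.7, -0.4]
gripper_width: 0.999
grip_force: 0.0
```

```bash
python3 - <<'E'
from h import *
from plant import observe
o=observe();print(o["position"],o["gripper_width"]);go(o,[.42,.11,.25],121.6)
E
```

```text
[0.58122099 0.13021391 0.20584778] 0.9994635423841177
xyz [-0.5851 -0.2817 -0.1787] turn [ 1.600e-03  4.000e-04 -9.931e-01]
xyz [-0.5851 -0.2817 -0.1787] turn [ 0.0003 -0.001   0.0069]
```

>>> {"api": "servo_tool", "payload": {
  "commands": [
    {"xyz":[-0.15,-0.07,-0.05],"turn":[0,0,0.003],"jaw":-1},
    {"xyz":[-0.3,-0.14,-0.1],"turn":[0,0,0.007],"jaw":-1},
    {"xyz":[-0.45,-0.22,-0.15],"turn":[0,0,0.007],"jaw":-1},
    {"xyz":[-0.585,-0.28,-0.18],"turn":[0,0,0.007],"jaw":-1},
    {"xyz":[-0.585,-0.28,-0.18],"turn":[0,0,0.007],"jaw":-1},
    {"xyz":[-0.585,-0.28,-0.18],"turn":[0,0,0.007],"jaw":-1},
    {"xyz":[-0.585,-0.28,-0.18],"turn":[0,0,0.007],"jaw":-1},
    {"xyz":[-0.585,-0.28,-0.18],"turn":[0,0,0.007],"jaw":-1}
  ]
}}

```text
t: 39.7
position: [0.4203, 0.1096, 0.2462]
tool_rot: [0.0, 0.962, 0.272, -0.0]
contact_force: [0.3, -0.4, 0.5]
gripper_width: 1.0
grip_force: 0.0
```

```bash
python3 snap.py w; python3 - <<'E'
from h import *
o,f=pickle.load(open("w.pkl","rb"))
a=(.455,.182,.07,.0005);x=hsvo(f,o,.02,*a)
m=cv2.morphologyEx(((x[...,1]<60)&(x[...,2]>130)).astype(np.uint8),2,np.ones((5,5),np.uint8));W=rect(m,*a);print("white",W)
a=(.58,.13,.12,.0005);x=hsvo(f,o,.034,*a)
m=cv2.morphologyEx(((x[...,1]<80)&(x[...,2]>40)&(x[...,2]<110)).astype(np.uint8),2,np.ones((9,9),np.uint8));print("grey",rect(m,*a),x[240,240])
go(o,[*W[0],.06],W[1]+90)
cv2.imwrite("pics/w.png",np.hstack([f["img"][:300,:560],])[:,:,::-1])
E
```

```text
[0.42031439 0.10963133 0.24620148] 0.003782157090616336 1.0004332481457454 0.0
white (array([0.45139056, 0.18025967], dtype=float32), np.float32(31.82745), [np.float32(0.04321446), np.float32(0.07834266)])
grey (array([0.57425314, 0.12604725], dtype=float32), np.float32(32.54175), [np.float32(0.05948365), np.float32(0.14123456)]) [90 11 48]
xyz [ 0.2544 -0.1754  0.7446] turn [4.000e-04 1.000e-04 9.986e-01]
xyz [ 0.2544 -0.1754  0.7446] turn [-0.0001  0.0003 -0.0014]
```

View pics/w.png

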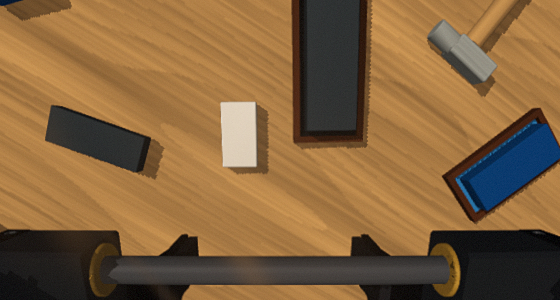

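Both stones lie flat in their trays: grey at (330,70), running off the top edge, and blue at (505,165). The white stone is at (238,135), measured at (0.4514,0.1803).

>>> {"api": "servo_tool", "payload": {
  "commands": [
    {"xyz":[0.13,-0.09,0.1],"turn":[0,0,-0.001],"jaw":-1},
    {"xyz":[0.254,-0.175,0.25],"turn":[0,0,-0.001],"jaw":-1},
    {"xyz":[0.254,-0.175,0.45],"turn":[0,0,-0.001],"jaw":-1},
    {"xyz":[0.254,-0.175,0.65],"turn":[0,0,-0.001],"jaw":-1},
    {"xyz":[0.254,-0.175,0.82],"turn":[0,0,-0.001],"jaw":-1},
    {"xyz":[0.254,-0.175,0.85],"turn":[0,0,-0.001],"jaw":-1},
    {"xyz":[0.254,-0.175,0.85],"turn":[0,0,-0.001],"jaw":-1},
    {"xyz":[0.254,-0.175,0.85],"turn":[0,0,-0.001],"jaw":-1}
  ]
}}

```text
t: 40.75
position: [0.4525, 0.1807, 0.0358]
tool_rot: [-0.0, 0.962, 0.274, 0.001]
contact_force: [0.2, -0.2, 0.0]
gripper_width: 0.999
grip_force: 0.0
```

```bash
python3 - <<'E'
from h import *
from plant import observe
o=observe();print(o["position"]);go(o,[.4514,.1803,.003],121.8)
E
```

```text
[0.45248046 0.18071826 0.0358476 ]
xyz [-0.0049 -0.0009  0.1314] turn [-1.500e-03 -2.000e-04  9.998e-01]
xyz [-0.0049 -0.0009  0.1314] turn [ 0.0001 -0.0009 -0.0002]
```

>>> {"api": "servo_tool", "payload": {
  "commands": [
    {"xyz":[-0.001,0,0.07],"turn":[0,0,0],"jaw":-1},
    {"xyz":[-0.001,0,0.115],"turn":[0,0,0],"jaw":-1},
    {"xyz":[-0.001,0,0.126],"turn":[0,0,0],"jaw":-1},
    {"xyz":[-0.001,0,0.126],"turn":[0,0,0],"jaw":0},
    {"xyz":[-0.001,0,0.126],"turn":[0,0,0],"jaw":0},
    {"xyz":[-0.001,0,0.126],"turn":[0,0,0],"jaw":0},
    {"xyz":[-0.001,0,0.126],"turn":[0,0,0],"jaw":0},
    {"xyz":[-0.001,0,0.126],"turn":[0,0,0],"jaw":0}
  ]
}}

```text
t: 41.75
position: [0.451, 0.1801, 0.0026]
tool_rot: [-0.0, 0.962, 0.274, 0.0]
contact_force: [-0.0, -1.1, -0.4]
gripper_width: 0.539
grip_force: 0.0
```

>>> {"api": "servo_tool", "payload": {
  "commands": [
    {"xyz":[0,0,0],"turn":[0,0,0],"jaw":1},
    {"xyz":[0,0,0],"turn":[0,0,0],"jaw":1},
    {"xyz":[0,0,0],"turn":[0,0,0],"jaw":1},
    {"xyz":[0,0,-0.02],"turn":[0,0,0],"jaw":1},
    {"xyz":[0,0,-0.1],"turn":[0,0,0],"jaw":1},
    {"xyz":[0,0,-0.25],"turn":[0,0,0],"jaw":1},
    {"xyz":[0,0,-0.3],"turn":[0,0,0],"jaw":1},
    {"xyz":[0,0,-0.3],"turn":[0,0,0],"jaw":1}
  ]
}}

```text
t: 42.75
position: [0.4513, 0.1802, 0.078]
tool_rot: [-0.0, 0.962, 0.274, 0.001]
contact_force: [0.8, -0.1, -2.2]
gripper_width: 0.497
grip_force: 30.0
```

```bash
python3 - <<'E'
from h import *
from plant import observe
o=observe();print(o["position"],o["gripper_width"]);go(o,[.582,.131,.065],122.7)
E
```

```text
[0.45132186 0.18016673 0.07795182] 0.496631122441712
xyz [0.3408 0.4424 0.0524] turn [-7.000e-04 -1.000e-04  9.948e-01]
xyz [0.3408 0.4424 0.0524] turn [ 0.0001 -0.0005 -0.0052]
```

>>> {"api": "servo_tool", "payload": {
  "commands": [
    {"xyz":[0.08,0.1,0],"turn":[0,0,-0.005],"jaw":1},
    {"xyz":[0.17,0.22,0],"turn":[0,0,-0.005],"jaw":1},
    {"xyz":[0.26,0.34,0],"turn":[0,0,-0.005],"jaw":1},
    {"xyz":[0.341,0.442,0.02],"turn":[0,0,-0.005],"jaw":1},
    {"xyz":[0.341,0.442,0.05],"turn":[0,0,-0.005],"jaw":1},
    {"xyz":[0.341,0.442,0.05],"turn":[0,0,-0.005],"jaw":1},
    {"xyz":[0.341,0.442,0.05],"turn":[0,0,-0.005],"jaw":1},
    {"xyz":[0.341,0.442,0.05],"turn":[0,0,-0.005],"jaw":1}
  ]
}}

```text
t: 43.75
position: [0.5813, 0.1315, 0.0654]
tool_rot: [-0.0, 0.96, 0.282, 0.0]
contact_force: [-0.7, -0.3, -1.6]
gripper_width: 0.503
grip_force: 30.0
```

>>> {"api": "servo_tool", "payload": {
  "commands": [
    {"xyz":[0,0,0],"turn":[0,0,0],"jaw":1},
    {"xyz":[0,0,0],"turn":[0,0,0],"jaw":1},
    {"xyz":[0,0,0],"turn":[0,0,0],"jaw":1},
    {"xyz":[0,0,0],"turn":[0,0,0],"jaw":1},
    {"xyz":[0,0,0],"turn":[0,0,0],"jaw":1},
    {"xyz":[0,0,0],"turn":[0,0,0],"jaw":1},
    {"xyz":[0,0,0],"turn":[0,0,0],"jaw":1},
    {"xyz":[0,0,0],"turn":[0,0,0],"jaw":1}
  ]
}}

```text
t: 44.75
position: [0.5816, 0.1309, 0.0651]
tool_rot: [0.0, 0.96, 0.281, 0.0]
contact_force: [0.8, 0.1, -1.0]
gripper_width: 0.501
grip_force: 30.0
```

```bash
python3 snap.py pw; python3 - <<'E'
from h import *
o,f=pickle.load(open("pw.pkl","rb"))
R=rot(o).as_matrix();p=o["position"];go(o,[.582,.131,.037],122.7)
g=cv2.cvtColor(f["img"],cv2.COLOR_RGB2HSV)
print("rows at col 275:",[(r,g[r,275].tolist()) for r in range(60,220,4)])
for L in(.04,.08,.094): print(L,pix(f,o,p+R@[L,0,-.0174])[0])
print("grey end",pix(f,o,[.582+.08*.8415,.131+.08*.5402,.034])[0],"white row 180 cols",np.where((g[190,:,1]<60)&(g[190,:,2]>130))[0][[0,-1]])
print("row150",[(c,g[150,c].tolist()) for c in range(200,350,6)])
E
```

```text
[0.58161973 0.13093703 0.06505977] 0.0015148801678345877 0.5011134075202279 29.999679923057556
xyz [0.0014 0.0006 0.1122] turn [-0.     -0.      0.9998]
xyz [0.0014 0.0006 0.1122] turn [ 0.     -0.     -0.0002]
rows at col 275: [(60, [17, 147, 208]), (64, [17, 151, 203]), (68, [16, 152, 201]), (72, [17, 149, 207]), (76, [16, 149, 214]), (80, [18, 151, 223]), (84, [17, 145, 220]), (88, [17, 150, 214]), (92, [10, 187, 86]), (96, [11, 182, 91]), (100, [10, 177, 92]), (104, [18, 120, 32]), (108, [18, 85, 30]), (112, [135, 9, 59]), (116, [100, 13, 61]), (120, [48, 21, 61]), (124, [70, 13, 59]), (128, [90, 23, 56]), (132, [60, 4, 62]), (136, [108, 22, 57]), (140, [110, 13, 60]), (144, [113, 17, 61]), (148, [98, 17, 61]), (152, [90, 8, 62]), (156, [75, 16, 63]), (160, [72, 21, 61]), (164, [60, 4, 62]), (168, [60, 8, 64]), (172, [60, 4, 66]), (176, [100, 11, 67]), (180, [105, 16, 64]), (184, [16, 50, 159]), (188, [16, 46, 204]), (192, [20, 30, 235]), (196, [22, 34, 235]), (200, [20, 32, 236]), (204, [21, 33, 235]), (208, [20, 32, 237]), (212, [21, 32, 236]), (216, [20, 30, 236])]
0.04 [274.92083019 189.35117891]
0.08 [274.96978545 102.14638572]
0.094 [274.98650412  69.21411389]
grey end [274.74998222 109.15422425] white row 180 cols [230 504]
row150 [(200, [16, 152, 198]), (206, [16, 147, 199]), (212, [11, 190, 82]), (218, [10, 186, 85]), (224, [12, 91, 28]), (230, [38, 16, 64]), (236, [60, 8, 63]), (242, [90, 12, 64]), (248, [75, 16, 63]), (254, [30, 4, 61]), (260, [84, 20, 63]), (266, [100, 13, 61]), (272, [75, 16, 62]), (278, [78, 20, 63]), (284, [90, 13, 61]), (290, [69, 27, 66]), (296, [100, 25, 62]), (302, [100, 12, 62]), (308, [105, 24, 63]), (314, [90, 9, 57]), (320, [45, 10, 50]), (326, [10, 147, 52]), (332, [12, 154, 58]), (338, [16, 155, 132]), (344, [16, 151, 149])]
```

>>> {"api": "servo_tool", "payload": {
  "commands": [
    {"xyz":[0,0,0.05],"turn":[0,0,0],"jaw":1},
    {"xyz":[0,0,0.09],"turn":[0,0,0],"jaw":1},
    {"xyz":[0,0,0.103],"turn":[0,0,0],"jaw":1},
    {"xyz":[0,0,0.108],"turn":[0,0,0],"jaw":1},
    {"xyz":[0,0,0.111],"turn":[0,0,0],"jaw":1},
    {"xyz":[0,0,0.113],"turn":[0,0,0],"jaw":1},
    {"xyz":[0,0,0.113],"turn":[0,0,0],"jaw":1},
    {"xyz":[0,0,0.113],"turn":[0,0,0],"jaw":1}
  ]
}}

```text
t: 45.8
position: [0.5817, 0.131, 0.037]
tool_rot: [0.0, 0.96, 0.281, 0.0]
contact_force: [0.1, 0.4, -1.5]
gripper_width: 0.502
grip_force: 30.0
```

>>> {"api": "servo_tool", "payload": {
  "commands": [
    {"xyz":[0,0,0.001],"turn":[0,0,0],"jaw":1},
    {"xyz":[0,0,0.002],"turn":[0,0,0],"jaw":1},
    {"xyz":[0,0,0.003],"turn":[0,0,0],"jaw":1},
    {"xyz":[0,0,0.003],"turn":[0,0,0],"jaw":1},
    {"xyz":[0,0,0.003],"turn":[0,0,0],"jaw":1},
    {"xyz":[0,0,0.003],"turn":[0,0,0],"jaw":1},
    {"xyz":[0,0,0.003],"turn":[0,0,0],"jaw":1},
    {"xyz":[0,0,0.003],"turn":[0,0,0],"jaw":1}
  ]
}}

```text
t: 46.8
position: [0.5817, 0.131, 0.0366]
tool_rot: [-0.0, 0.96, 0.281, 0.0]
contact_force: [-3.2, -1.5, 5.4]
gripper_width: 0.5
grip_force: 30.0
```

>>> {"api": "servo_tool", "payload": {
  "commands": [
    {"xyz":[0,0,0],"turn":[0,0,0],"jaw":-0.1},
    {"xyz":[0,0,0],"turn":[0,0,0],"jaw":-0.3},
    {"xyz":[0,0,0],"turn":[0,0,0],"jaw":-0.6},
    {"xyz":[0,0,-0.03],"turn":[0,0,0],"jaw":-1},
    {"xyz":[0,0,-0.15],"turn":[0,0,0],"jaw":-1},
    {"xyz":[0,0,-0.35],"turn":[0,0,0],"jaw":-1},
    {"xyz":[0,0,-0.6],"turn":[0,0,0],"jaw":-1},
    {"xyz":[0,0,-0.8],"turn":[0,0,0],"jaw":-1}
  ]
}}

```text
t: 47.8
position: [0.5818, 0.131, 0.2394]
tool_rot: [-0.0, 0.96, 0.281, 0.001]
contact_force: [0.9, -0.0, 0.3]
gripper_width: 0.997
grip_force: 0.0
```

>>> {"api": "servo_tool", "payload": {
  "commands": [
    {"xyz":[-0.1,0.1,-0.1],"turn":[0,0,0],"jaw":-1},
    {"xyz":[-0.25,0.22,-0.2],"turn":[0,0,0],"jaw":-1},
    {"xyz":[-0.4,0.35,-0.3],"turn":[0,0,0],"jaw":-1},
    {"xyz":[-0.5,0.4,-0.4],"turn":[0,0,0],"jaw":-1},
    {"xyz":[-0.5,0.4,-0.4],"turn":[0,0,0],"jaw":-1},
    {"xyz":[-0.5,0.4,-0.4],"turn":[0,0,0],"jaw":-1},
    {"xyz":[-0.5,0.4,-0.4],"turn":[0,0,0],"jaw":-1},
    {"xyz":[-0.5,0.4,-0.4],"turn":[0,0,0],"jaw":-1}
  ]
}}

```text
t: 48.8
position: [0.5304, -0.0199, 0.3353]
tool_rot: [-0.0, 0.959, 0.282, -0.001]
contact_force: [0.1, 1.0, 0.9]
gripper_width: 1.0
grip_force: 0.0
```

```bash
python3 snap.py e1; python3 snap.py e2 scene; python3 snap.py e3 side; python3 - <<'E'
from h import *
a=(.582,.131,.12,.0005);o,f=pickle.load(open("e1.pkl","rb"))
x=hsvo(f,o,.054,*a);m=cv2.morphologyEx(((x[...,1]<60)&(x[...,2]>130)).astype(np.uint8),2,np.ones((9,9),np.uint8));print("white",rect(m,*a))
x=hsvo(f,o,.034,*a);m=(x[...,1]<60)&(x[...,2]>42);m=cv2.morphologyEx(m.astype(np.uint8),2,np.ones((7,7),np.uint8));print("grey",rect(m,*a))
b=(.6045,-.1426,.11,.0005);x=hsvo(f,o,.03,*b);m=(x[...,0]>100)&(x[...,0]<125)&(x[...,1]>150)&(x[...,2]<190);print("blue",rect(cv2.morphologyEx(m.astype(np.uint8),2,np.ones((7,7),np.uint8)),*b))
e1=cv2.resize(cv2.imread("pics/e1.png"),(400,300));s=cv2.imread("pics/e2.png")[90:340,150:480];t=cv2.imread("pics/e3.png")[130:350,100:540]
cv2.imwrite("pics/fin.png",np.vstack([np.hstack([e1,cv2.resize(t,(400,300))]),np.hstack([cv2.resize(s,(400,300)),cv2.resize(ortho(f,o,.03,.59,.0,.24,.001),(400,300))[:,:,::-1]])]))
E
```

```text
[ 0.53035058 -0.01986774  0.33527513] 0.00514484052560616 1.0003968007091293 0.0
[ 0.53037437 -0.02007717  0.33542572] 0.004428995079533882 0.9981712793710474 0.0
[ 0.53036906 -0.02025087  0.3355938 ] 0.0037478915680828886 1.0030535938433658 0.0
white (array([0.5821681 , 0.13073626], dtype=float32), np.float32(32.5119), [np.float32(0.043771747), np.float32(0.07950926)])
grey (array([0.5815334 , 0.13015926], dtype=float32), np.float32(32.916725), [np.float32(0.058579814), np.float32(0.15855478)])
blue (array([ 0.6036843 , -0.13678065], dtype=float32), np.float32(160.01689), [np.float32(0.060531236), np.float32(0.12546238)])
```

View pics/fin.png

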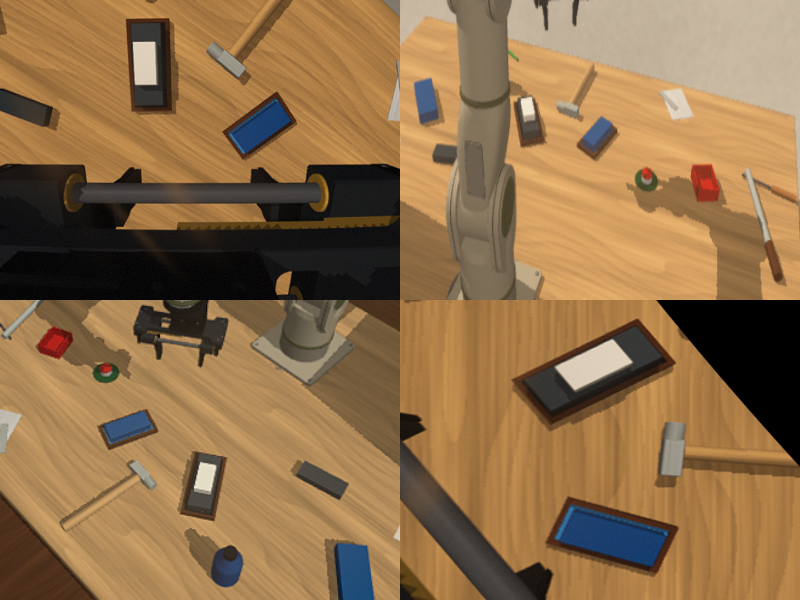

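The final montage shows everything in place: white centred on grey in the long tray (145,62), blue flat in the short tray (260,125), and the tin on the pad (646,178). The hammer, flask and red box are where they were.

```bash
python3 -c "
from plant import ctrl
print(ctrl.job_done())"
```

```text
the job is handed in; nothing more can be done
None
```

The job is handed in at about 49 s of robot time: the tin is on the pad, the blue stone in the short tray, and the grey stone in the long tray with the white stone on top, centred to within about 1 mm; the bystanders look unmoved in the final pictures.

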